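# Hang the polishing caddy on its drop-latch peg

## Robot

A 7-joint arm with a two-finger parallel gripper is mounted at the origin on a cart in front of the work surface, level with it; the furniture and walls round the work are solid. World frame = base frame: x ahead of the robot, y to its left, z up, the work surface at z = 0. Lengths are in m, angles in rad, forces in N, time in s.
With the tool pointing down it reaches from about 0.4 to 0.9 m from the base axis. Payload 5.5 kg.
Tool frame: the origin (TCP) lies at the very end of the fingers, on their centre line; the grasp point (between the pads) lies 19 mm behind it; z points along the fingers, y is the line along which they close (so a half turn about z gives the same grasp; the last joint's range is limited). The gripper opens to 92 mm and grips with 3 to 60 N. Pads are 19 mm wide; open, the fingers measure 130 mm over their backs; the gripper's body (75 mm by 190 mm) begins 47 mm behind the grasp point.
Start: joints at [-0.975, 0.501, -0.427, 1.55, 0.221, 1.138, -0.21], TCP at [0.212, 0.614, 0.227] pointing down, gripper open.
Joint ranges: [-2.88, 2.88], [-0.31, 2.03], [-1.54, 1.56], [0.2, 2.42], [-1.41, 4.55], [0.19, 2.02], [-2.57, 2.57]. Speed limits (rad/s): [2.57, 2.57, 3.14, 3.14, 3.14, 3.14, 3.14].

## Interface

Orientations are given as a unit quaternion [x, y, z, w].
In Python, from rig import arm, get_image, camera_model, workorder, find_in gives the robot as it stands.
- The arm moves only by the tool play_rows, never from a script. Its argument "motion" is a list of rows, each a list of 3 entries, a list of its own where there are three numbers: the opening, from -1 (shut) to 1 (fully open), so that 0 is half open, then the shift along the tool's x, y, z in m, then the turn about the tool's z in rad. A call has exactly 5 rows; each row shifts and turns the commanded pose from where the row before left it, along the tool's axes as they then stand; what a row does not reach is not made up. A row lasts 1/10 s, in which the tool goes at most 50 mm and 8.59 degrees, less where a joint would pass 70% of its speed; a pose out of reach is approached as far as the arm can. A call with a gripper value outside its range is refused whole. The fingers move at their own pace and stop on an object; the grip force is fixed at half the most. Time passes only in rows, so rows that do not move let the fingers close, or fill a call up. It gives the time, the measured TCP pose, the force, the opening and the grip force at its end, in the units of the state.
- arm.observe(): the state, without advancing time (a new reading comes with each control period).
- get_image(name): name is "scene" or "top" or "wrist"; returns (picture, depth): 400x640x3 uint8, red, green, blue; 400x640 float32, m along the optical axis (not along the pixel's ray), 0 where there is no reading.
- camera_model(name): a dict with "fov_y" (degrees; the focal length in pixels is half the picture's height over the tangent of half this angle, whatever the lens; pixels are square), "cx", "cy" (the principal point, pixels), "R" (3x3) and "t" (3): a world point X has camera coordinates R X + t. Camera axes: x right, y down, z forward; pixel columns grow to the right and rows downward; lengths in m; the calibration is good to about 2 mm. A picture is of the moment at which its call begins: read the wrist's pose just before it. camera_model takes no time and is no camera call; for the wrist camera it gives the pose at the moment of the call.
- workorder.job_done(): hands the job in; it is judged then, once.
Trained networks look in the newest picture that a camera, given by its name, has taken for a name from the list of things; names that differ only in an ending like _2 or _b are one class to them, and where a whole thing is asked for, a point or a joint stands for the part that bears it (a point fixed in the world has none). Each returns a list of dicts, best first, with "conf" (0 to 1); they miss things now and then, are a little off and sometimes report something else, mostly with a low value. They report only what shows in the picture. A call takes as long as a camera call.
- find_in(thing, camera): "rect" ([left, top, right, bottom] in pixels, round what is visible of it).
The state is a dict: "clock": time; "qpos": joint angles; "qvel": joint speeds; "joint_torque": joint torques, N m; "tcp_pos": TCP position; "eef_rot": TCP orientation; "ft_force": force on the tool from outside, world axes, zero at the start; "wrist_torque": the same for the moment, N m; "grip_width": finger opening in m; "finger_force": force on a finger pad.
Only numpy, scipy, OpenCV 4.12 (cv2) and the standard library are available. Lean on these libraries where they do the work, as an engineer would, in place of code of your own. Each camera call takes 0.05 s, during which the arm holds its last target. There are 200 camera calls.

## Task

Put the polishing caddy away on its stand, where hammering on the bench cannot shake it off: lift it, keeping it upright, push its steel eye over the head of the peg and in under the swinging keeper, and let it down onto the peg so that the keeper drops shut in front of the eye. Then give the caddy one light pull back towards the keeper to feel that it really holds, and let go, leaving it hanging quietly there with the keeper shut. Work by feel with light force, do not force anything against the stand, and leave the other things on the bench where they lie.

Things in the scene. Friction and masses are not known exactly. Their poses are not given: they have to be found in the camera images.
- caddy_middle (a point): Middle of the back board of the loose caddy (about 0.3 kg): upright plywood 140 mm wide (y), 10 thick (x), 116 high; this point is 58 below its top edge. Open tray 72 deep, 46 high on its -x side, with bur block (to 81 mm height) and wax tin fixed in it. x: from tray side to back; y: along the board; z up. Grip the top edge across its thickness, 40 to 55 mm to +y or -y of the middle.
- caddy_eye (a point): Centre of the caddy's steel hanging eye: flat ring 32 mm outside, hole 16, 5 thick, above the middle of the board's top edge; the hole runs along x. It lies 76 mm above caddy_middle and 7.5 mm to -x of it; same axes. The ring's back face is 10 mm in front of the board's back face.
- stand: Fixed stand: foot 120 x 120 x 12 mm, grey post 36 wide (y), 18 deep, 243 high. Origin on the bench under the post's front face; z up; +x into the post. A carriage clamped on the post carries peg and keeper; the peg points along -x to the robot. The carriage's height is not measured: all z given for peg and keeper hold within 4 mm, so find the height by touch or sight.
- peg_nose (a point): Tip of the peg, 62 mm out from the post's face, at z = 0.1785 of the stand (height true to 4 mm, see stand; same axes). The round nose, 5 mm thick here, widens over 9 mm to the head: 13.5 mm thick, 12 mm long (stand x = -0.053 to -0.041), same centre line. The 16 mm eye passes it with 1.2 mm to spare. Behind it is a shank 9 mm thick; its top is 5.2 mm below the head's top.
- keeper (a joint): Steel flap on the carriage, 14 mm wide, 8 thick, pinned between cheeks (26 wide in all) at stand x = -0.035, 26 mm above the shank's top; reaches to 2 mm above it. 0 rad: hanging shut. Swings only inwards and up (to 1.25): an eye pushed in lifts it, and it falls shut when the eye, down on the shank, is in past x = -0.016. The eye then stops at x = -0.0285 when pulled, at -0.0125 at the post. Over 20 N is forcing it.
- chasing_hammer: bystander: hammer lying on the bench, 228 mm long, wooden handle; leave it
- ring_clamp: bystander: brown wooden ring clamp, 144 mm long, lying on the bench; leave it
- findings_dish: bystander: shallow white dish of findings, 92 mm across; leave it
- tape: bystander: roll of masking tape, 61 mm across, 18 mm high; leave it

How it is judged:
On the way, in this order (a step that is already met when the one before it is completed fails the run):
1. the caddy is lifted clear of the bench (height (world z) of caddy_middle above 0.088 m), for 0.2 s.
2. the eye is down on the shank behind the peg's head and the keeper has dropped shut in front of it (x of caddy_eye in the frame of stand between -0.033 and -0.008 m and y of caddy_eye in the frame of stand between -0.008 and 0.008 m and z of caddy_eye in the frame of stand between 0.16 and 0.186 m and value of joint keeper below 0.12 rad), for 0.2 s.
3. the caddy is pulled lightly back so that its eye bears on the shut keeper (at least 1.5 N) (all of step 2 and contact force between caddy and keeper above 1.5 N), for 0.1 s.
At the end, for the whole second after the job is handed in: the caddy hangs at rest by its eye on the peg's shank, anywhere between the shut keeper (within 0.12 rad) and the post, upright within 0.3 rad (all of step 2 and angle between caddy_middle's own z axis and vertical below 0.3 rad and linear speed of caddy below 0.02 m/s and angular speed of caddy below 0.2 rad/s); the robot touches nothing.
It fails at once if the caddy is forced against the stand (more than 20 N) (contact force between caddy and stand above 20 N or contact force between caddy and carriage above 20 N).
It fails at once if the caddy is tipped by more than 0.5 rad, so that its contents would spill (angle between caddy_middle's own z axis and vertical above 0.5 rad).
It fails at once if a bystander is shifted by more than 20 mm (distance of any of chasing_hammer, ring_clamp, findings_dish, tape from where it was at the start of the episode above 0.02 m).
It also fails if it takes over 67 s, if anything falls off the work surface, if the arm or the gripper's body presses on something with over 40 N, if the wrist force passes 120 N, or if a joint passes its speed limit or range.

## Working session

There is one attempt and no reset: what is moved stays moved. The work goes in short steps, Python scripts to look and compute and a tool call to move; the robot and the scene stay as the last step left them, time stands still between calls to the robot, and variables do not carry over. Pictures are saved under pics/ and viewed, at most 10 in all, crops included, and the job is handed in when it is done.

Besides the shell and the picture viewer there is one more tool, called after "Request:" as name([rows], argument=value, ...), one row to a line, values as JSON. play_rows: Moves the arm, as the interface text tells. Its arguments: {"type":"object","properties":{"motion":{"type":"array","items":{"type":"array"}}},"required":["motion"]}

```bash
mkdir -p pics; ls; cat > h.py <<'E'
import numpy as np, cv2
from rig import arm, get_image, camera_model, workorder, find_in
def K(n):
    m=camera_model(n); f=200/np.tan(np.radians(m["fov_y"]/2)); return f,m["cx"],m["cy"],np.array(m["R"]),np.array(m["t"])
def cloud(n,d):
    f,cx,cy,R,t=K(n); v,u=np.mgrid[0:400,0:640]
    P=np.stack([(u-cx)/f*d,(v-cy)/f*d,d],-1); W=(P-t)@R; W[d<=0]=np.nan; return W
def proj(n,X):
    f,cx,cy,R,t=K(n); c=R@np.array(X)+t; return c[0]/c[2]*f+cx,c[1]/c[2]*f+cy
def save(img,p): cv2.imwrite(p,img[:,:,::-1])
E
python3 - <<'E'
from h import *
s=arm.observe(); print({k:np.round(v,3) for k,v in s.items()})
for n in ["scene","top"]:
    im,d=get_image(n); save(im,f"pics/{n}0.png"); np.save(f"{n}0.npy",d)
    print(n,np.round(camera_model(n)["R"],3).tolist(),np.round(camera_model(n)["t"],3),camera_model(n)["fov_y"])
    for t in ["caddy_middle","stand","keeper","caddy_eye","peg_nose"]+(["chasing_hammer","ring_clamp","findings_dish","tape"] if n=="top" else []):
        try: print(t,[(np.round(r["rect"]).tolist(),round(r["conf"],2)) for r in find_in(t,n)[:2]])
        except Exception as e: print(t,e)
E
```

```text
pics
{'clock': np.float64(0.0), 'qpos': array([-0.975,  0.502, -0.427,  1.551,  0.221,  1.138, -0.21 ]), 'qvel': array([-0.002,  0.001,  0.   ,  0.001,  0.001,  0.   , -0.   ]), 'joint_torque': array([-0.0000e+00, -5.6658e+01, -5.8160e+00, -2.7911e+01, -6.9000e-02,
        3.1000e-02,  0.0000e+00]), 'tcp_pos': array([0.212, 0.614, 0.226]), 'eef_rot': array([ 0.166,  0.986, -0.001, -0.   ]), 'ft_force': array([ 0.037, -0.074, -0.044]), 'wrist_torque': array([-0.066,  0.049, -0.025]), 'finger_force': np.float64(0.0), 'grip_width': np.float64(0.091)}
scene [[-0.902, -0.432, 0.02], [-0.192, 0.357, -0.914], [0.388, -0.828, -0.405]] [0.372 0.33  0.69 ] 49.87594714266352
caddy_middle [([357.0, 204.0, 418.0, 276.0], 0.94)]
stand [([287.0, 153.0, 334.0, 251.0], 0.9), ([359.0, 202.0, 420.0, 280.0], 0.38)]
keeper []
caddy_eye []
peg_nose [([283.0, 152.0, 339.0, 258.0], 0.67)]
top [[0.011, -1.0, 0.024], [-0.996, -0.013, -0.088], [0.088, -0.023, -0.996]] [-0.261  0.515  1.208] 44.749682872403966
caddy_middle [([299.0, 227.0, 368.0, 276.0], 0.59)]
stand [([308.0, 138.0, 358.0, 192.0], 0.75)]
keeper [([332.0, 166.0, 340.0, 175.0], 0.45)]
caddy_eye [([301.0, 231.0, 363.0, 275.0], 0.79)]
peg_nose [([309.0, 139.0, 356.0, 189.0], 0.58)]
chasing_hammer [([364.0, 184.0, 452.0, 204.0], 0.73)]
ring_clamp [([190.0, 176.0, 246.0, 190.0], 0.69), ([363.0, 185.0, 450.0, 207.0], 0.52)]
findings_dish [([376.0, 150.0, 411.0, 186.0], 0.66)]
tape [([211.0, 136.0, 236.0, 155.0], 0.84), ([361.0, 184.0, 450.0, 206.0], 0.63)]
```

View pictures.

```bash
python3 - <<'E'
import cv2
a=cv2.imread("pics/scene0.png")[130:300,250:450]; b=cv2.imread("pics/top0.png")[120:290,240:440]
c=cv2.vconcat([cv2.resize(x,None,fx=3.5,fy=3.5,interpolation=cv2.INTER_CUBIC)[:,:700] for x in (a,b)])
cv2.imwrite("pics/ab.png",cv2.resize(c,(350*600//600,600))if 0 else cv2.hconcat([cv2.resize(a,(400,340),interpolation=2),cv2.resize(b,(400,340),interpolation=2)]))
E
python3 - <<'E'
from h import *
d=np.load("top0.npy"); W=cloud("top",d)
# stand: points high
def pts(W,lo,hi,box):
    u0,v0,u1,v1=box; w=W[v0:v1,u0:u1].reshape(-1,3); w=w[np.isfinite(w[:,0])]; return w[(w[:,2]>lo)&(w[:,2]<hi)]
for nm,lo,hi,box in [("post top",.225,.26,(290,120,380,215)),("mid",.15,.222,(290,120,380,215)),("foot",.006,.02,(295,125,370,205)),
  ("board",.105,.125,(285,215,380,290)),("ring",.125,.17,(285,215,380,290)),("block",.06,.1,(285,215,380,290)),("tray",.03,.06,(285,215,380,290))]:
    p=pts(W,lo,hi,box)
    if len(p)<3: print(nm,len(p)); continue
    c,(w,h),a=cv2.minAreaRect((p[:,:2]*1000).astype(np.float32)); print(nm,len(p),np.round(c,1),round(w,1),round(h,1),round(a,1),"mean",np.round(p.mean(0),4),"med z",round(np.median(p[:,2]),4))
print("bench",np.nanmedian(W[250:350,100:250,2]),np.nanmedian(W[200:240,250:290,2]))
d=np.load("scene0.npy"); W=cloud("scene",d)
for nm,lo,hi,box in [("post top",.235,.26,(270,140,350,260)),("eye+top",.105,.17,(350,190,430,290)),("ring",.122,.17,(350,190,430,290))]:
    p=pts(W,lo,hi,box)
    if len(p)<3: print(nm,len(p)); continue
    c,(w,h),a=cv2.minAreaRect((p[:,:2]*1000).astype(np.float32)); print(nm,len(p),np.round(c,1),round(w,1),round(h,1),round(a,1),"mean",np.round(p.mean(0),4),"z",np.round(np.percentile(p[:,2],[2,50,98]),4))
E
```

```text
post top 155 [ 618.8 -292.5] 16.9 39.4 0.7 mean [ 0.6181 -0.2903  0.2398] med z 0.2405
mid 397 [ 599.2 -290. ] 45.5 100.8 90.0 mean [ 0.598  -0.2895  0.2029] med z 0.2087
foot 2089 [ 612.4 -291.9] 208.6 192.7 0.6 mean [ 0.5914 -0.2773  0.0118] med z 0.0115
board 252 [ 418.9 -295.1] 138.3 14.9 77.1 mean [ 0.4214 -0.2953  0.1152] med z 0.1153
ring 33 [ 414.1 -294.1] 30.5 5.1 76.9 mean [ 0.414  -0.2938  0.1447] med z 0.146
block 111 [ 388.3 -289.8] 123.3 57.3 77.0 mean [ 0.3873 -0.292   0.0708] med z 0.0721
tray 1636 [ 395.8 -283.8] 133.8 217.9 4.1 mean [ 0.3897 -0.2654  0.0462] med z 0.0493
bench -0.8954972223049605 0.0038860807724602426
post top 84 [ 687.6 -333.3] 35.7 188.4 56.0 mean [ 0.6587 -0.3117  0.2395] z [0.2352 0.2393 0.2437]
eye+top 292 [ 418.9 -295.9] 141.1 16.8 77.6 mean [ 0.4193 -0.2885  0.1182] z [0.1054 0.1155 0.1475]
ring 66 [ 414.2 -294.3] 32.5 7.0 76.1 mean [ 0.4143 -0.293   0.1364] z [0.1243 0.136  0.1491]
```

View pics/ab.png

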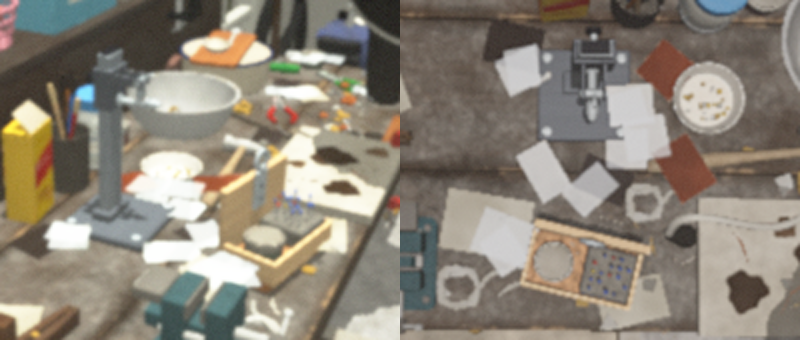

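```bash
python3 - <<'E'
from h import *
H={}
for n in ["top","scene"]:
    W=cloud(n,np.load(n+"0.npy")).reshape(-1,3); W=W[np.isfinite(W[:,0])]
    print(n)
    for x in np.arange(.2,.8,.06):
        print(round(x,2),[ (int(1000*W[m][:,2].max()) if (m:=((abs(W[:,0]-x)<.03)&(abs(W[:,1]-y)<.03)&(W[:,2]<.6))).sum()>3 else '-') for y in np.arange(.6,-.6,-.06)])
E
python3 -c "
import cv2
a=cv2.imread('pics/scene0.png');b=cv2.imread('pics/top0.png')
cv2.imwrite('pics/full.png',cv2.vconcat([cv2.resize(a[50:],(548,300)),cv2.resize(b[50:],(548,300))]))"
```

```text
top
0.2 [-885, -878, -882, -881, -884, -884, -882, -797, -799, -801, -806, -802, -796, -815, -883, -880, -129, -198, -201, 512]
0.26 [-882, -885, -884, -881, -883, '-', '-', '-', '-', '-', '-', '-', -313, '-', '-', '-', -128, -199, 493, 522]
0.32 [-885, -884, -885, -884, -879, '-', '-', '-', 5, 7, 19, 78, 78, 11, 47, 55, 56, 25, 24, 504]
0.38 [-885, -875, -880, -878, -883, '-', '-', '-', 5, 8, 21, 97, 93, 40, 63, 141, 514, 24, 25, 360]
0.44 [-881, -883, -885, -883, -885, '-', '-', '-', 4, 7, 16, 98, 91, 40, 119, 560, 567, 554, 552, 23]
0.5 [-881, -885, -883, -885, -877, '-', '-', '-', 113, 115, 6, 7, 28, 27, 16, 17, 36, 31, 584, 599]
0.56 [-881, -885, -883, -886, -884, '-', '-', '-', 116, 114, 27, 27, 8, 6, 21, 223, 41, 32, 21, 599]
0.62 [-697, -882, -883, -882, -886, '-', '-', '-', 114, 115, 23, 22, 7, 23, 224, 246, 39, 23, 23, 71]
0.68 [-688, -885, -886, -887, -892, '-', '-', '-', 116, 114, 66, 22, 7, 21, 137, 131, 140, 118, 118, 68]
0.74 [-691, -883, -883, -885, -889, '-', '-', '-', 224, 224, 225, 223, 226, 224, 278, 280, 329, 329, 328, 327]
0.8 [-93, -882, -877, -879, -888, '-', 
[... 469 characters left out ...]
21, 359]
0.44 ['-', '-', '-', '-', '-', '-', '-', '-', 2, 3, 16, 92, 89, 37, 117, 557, 566, 552, 548, 20]
0.5 ['-', '-', '-', '-', '-', '-', '-', '-', 111, 111, 2, 2, 2, 23, 12, 14, 33, 28, 583, 599]
0.56 ['-', '-', '-', '-', '-', '-', '-', '-', 112, 112, 24, 24, 2, 2, 16, 220, 37, 29, 20, 599]
0.62 ['-', '-', '-', '-', '-', '-', '-', '-', 112, 112, 19, 9, 2, 20, 236, 244, 37, 19, 20, 67]
0.68 ['-', '-', '-', '-', '-', '-', '-', '-', 112, 112, 64, 19, 2, 19, 135, 206, 140, 59, 80, 66]
0.74 ['-', '-', '-', '-', '-', '-', '-', '-', 220, 220, 221, 221, 221, 221, 276, 276, 326, 326, 325, 325]
0.8 ['-', '-', '-', '-', '-', '-', '-', '-', 220, 250, 255, 277, 281, 221, 285, 277, 325, 326, 326, 326]
```

View pics/full.png

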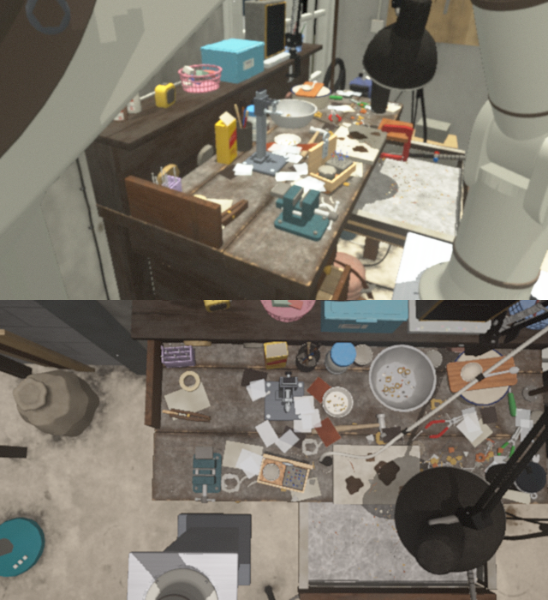

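```bash
python3 - <<'E'
from h import *
for n in ["top","scene"]:
    W=cloud(n,np.load(n+"0.npy"))
    m=np.isfinite(W[...,0])&(W[...,2]>.3)&(W[...,0]<.7)&(W[...,0]>.2)&(W[...,1]>-.75)&(W[...,1]<-.1)
    v,u=np.nonzero(m); P=W[m]; o=np.argsort(-P[:,1]); print(n,len(o))
    for i in o[::max(1,len(o)//25)]: print(u[i],v[i],np.round(P[i],3))
s=arm.observe(); print(s["clock"])
E
```

```text
top 29127
204 0 [ 0.699 -0.1    0.69 ]
270 0 [ 0.697 -0.18   0.697]
306 11 [ 0.685 -0.223  0.697]
335 34 [ 0.656 -0.258  0.698]
361 36 [ 0.654 -0.289  0.699]
385 29 [ 0.663 -0.317  0.7  ]
405 38 [ 0.653 -0.342  0.698]
425 47 [ 0.645 -0.367  0.693]
448 44 [ 0.65  -0.395  0.69 ]
475 7 [ 0.694 -0.426  0.698]
504 18 [ 0.68  -0.461  0.699]
534 25 [ 0.673 -0.497  0.698]
494 328 [ 0.281 -0.52   0.494]
509 333 [ 0.276 -0.536  0.51 ]
479 301 [ 0.306 -0.546  0.356]
481 282 [ 0.339 -0.556  0.342]
494 284 [ 0.338 -0.568  0.373]
489 256 [ 0.387 -0.585  0.305]
593 113 [ 0.582 -0.6    0.64 ]
553 292 [ 0.336 -0.615  0.491]
627 89 [ 0.607 -0.63   0.664]
598 260 [ 0.389 -0.643  0.568]
549 355 [ 0.217 -0.656  0.39 ]
551 267 [ 0.37  -0.671  0.379]
637 176 [ 0.507 -0.69   0.59 ]
585 286 [ 0.334 -0.75   0.347]
scene 5918
395 36 [ 0.421 -0.321  0.526]
396 23 [ 0.466 -0.467  0.548]
484 63 [ 0.255 -0.515  0.465]
497 53 [ 0.231 -0.52   0.489]
488 68 [ 0.246 -0.526  0.453]
471 71 [ 0.285 -0.532  0.443]
466 118 [ 0.28  -0.536  0.326]
455 115 [ 0.309 -0.539  0.33 ]
456 112 [ 0.308 -0.541  0.337]
449 123 [ 0.322 -0.544  0.306]
454 108 [ 0.315 -0.546  0.346]
483 115 [ 0.241 -0.548  0.336]
467 90 [ 0.29  -0.551  0.394]
462 99 [ 0.3   -0.554  0.369]
452 100 [ 0.325 -0.557  0.364]
488 115 [ 0.23  -0.56   0.335]
441 103 [ 0.354 -0.565  0.352]
438 104 [ 0.363 -0.571  0.347]
431 115 [ 0.379 -0.578  0.314]
493 90 [ 0.231 -0.587  0.394]
459 53 [ 0.33  -0.596  0.478]
466 43 [ 0.317 -0.602  0.503]
443 87 [ 0.363 -0.614  0.386]
447 36 [ 0.373 -0.63   0.516]
433 22 [ 0.42  -0.653  0.549]
403 3 [ 0.52  -0.693  0.596]
0.8
```

Request:
play_rows([
  [1,[0,0,-0.03],0],
  [1,[-0.02,0,-0.04],0],
  [1,[-0.03,0,-0.03],0],
  [1,[-0.04,0,0],0],
  [1,[-0.04,0,0],0],
])

```text
clock: 1.3
tcp_pos: [0.3361, 0.5724, 0.3288]
eef_rot: [0.165, 0.986, 0.002, 0.001]
ft_force: [-0.2, 0.3, -0.2]
grip_width: 0.0917
finger_force: 0.0
```

```bash
cat >> h.py <<'E'
from scipy.spatial.transform import Rotation as Rn
def ang(q): y=Rn.from_quat(q).as_matrix()[:,1]; return np.arctan2(y[1],y[0])
def plan(wps,grip,start=None):
    """wps: list of (xyz, angle of tool y, rows); prints tool-axis rows"""
    s=arm.observe(); p=np.array(s["tcp_pos"]) if start is None else np.array(start[0]); a=ang(s["eef_rot"]) if start is None else start[1]
    out=[]
    for X,b,n in wps:
        st=(np.array(X)-p)/n; da=(b-a)/n
        for i in range(n):
            w=st; ty=np.array([np.cos(a),np.sin(a)]); tx=np.array([np.cos(a+np.pi/2),np.sin(a+np.pi/2)])
            # tool z down: x = y cross z
            tx=np.cross([ty[0],ty[1],0],[0,0,-1])[:2]
            out.append([grip,[round(float(tx@w[:2]),4),round(float(ty@w[:2]),4),round(float(-w[2]),4)],round(float(-da),3)]); a+=da
        p=np.array(X,float)
    while len(out)%5: out.append([grip,[0,0,0],0])
    for i in range(0,len(out),5): print(str(out[i:i+5]))
E
python3 - <<'E'
from h import *
plan([((.5,.25,.3),np.radians(30),10),((.45,-.15,.3),np.radians(-13),10)],1)
E
```

```text
[[1, [-0.026, -0.0252, 0.0029], 0.072], [1, [-0.0277, -0.0232, 0.0029], 0.072], [1, [-0.0293, -0.0212, 0.0029], 0.072], [1, [-0.0307, -0.019, 0.0029], 0.072], [1, [-0.032, -0.0168, 0.0029], 0.072]]
[[1, [-0.0332, -0.0145, 0.0029], 0.072], [1, [-0.0341, -0.0121, 0.0029], 0.072], [1, [-0.0349, -0.0096, 0.0029], 0.072], [1, [-0.0355, -0.0071, 0.0029], 0.072], [1, [-0.0359, -0.0045, 0.0029], 0.072]]
[[1, [-0.0321, -0.0243, -0.0], 0.075], [1, [-0.0339, -0.0219, -0.0], 0.075], [1, [-0.0354, -0.0193, -0.0], 0.075], [1, [-0.0368, -0.0165, -0.0], 0.075], [1, [-0.0379, -0.0137, -0.0], 0.075]]
[[1, [-0.0388, -0.0109, -0.0], 0.075], [1, [-0.0395, -0.0079, -0.0], 0.075], [1, [-0.04, -0.0049, -0.0], 0.075], [1, [-0.0403, -0.0019, -0.0], 0.075], [1, [-0.0403, 0.0011, -0.0], 0.075]]
```

Request:
play_rows([
  [1,[-0.026,-0.025,0.003],0.072],
  [1,[-0.028,-0.023,0.003],0.072],
  [1,[-0.029,-0.021,0.003],0.072],
  [1,[-0.031,-0.019,0.003],0.072],
  [1,[-0.032,-0.017,0.003],0.072],
])

```text
clock: 1.8
tcp_pos: [0.4177, 0.4094, 0.3118]
eef_rot: [0.341, 0.94, 0.0, 0.0]
ft_force: [0.3, 0.7, 0.7]
grip_width: 0.0921
finger_force: 0.0
```

Request:
play_rows([
  [1,[-0.033,-0.0145,0.003],0.072],
  [1,[-0.034,-0.012,0.003],0.072],
  [1,[-0.035,-0.0096,0.003],0.072],
  [1,[-0.0355,-0.007,0.003],0.072],
  [1,[-0.036,-0.0045,0.003],0.072],
])

```text
clock: 2.3
tcp_pos: [0.4988, 0.248, 0.2969]
eef_rot: [0.504, 0.864, 0.0, 0.0]
ft_force: [0.3, 0.2, -0.2]
grip_width: 0.092
finger_force: 0.0
```

Request:
play_rows([
  [1,[-0.032,-0.024,0],0.075],
  [1,[-0.034,-0.022,0],0.075],
  [1,[-0.0355,-0.019,0],0.075],
  [1,[-0.037,-0.0165,0],0.075],
  [1,[-0.038,-0.0135,0],0.075],
])

```text
clock: 2.8
tcp_pos: [0.4726, 0.0477, 0.297]
eef_rot: [0.656, 0.755, 0.0, 0.0]
ft_force: [1.3, 0.4, -0.1]
grip_width: 0.092
finger_force: 0.0
```

Request:
play_rows([
  [1,[-0.039,-0.011,0],0.075],
  [1,[-0.0395,-0.008,0],0.075],
  [1,[-0.04,-0.005,0],0.075],
  [1,[-0.04,-0.002,0],0.075],
  [1,[-0.04,0.001,0],0.075],
])

```text
clock: 3.3
tcp_pos: [0.4462, -0.1517, 0.2971]
eef_rot: [0.785, 0.619, 0.0, 0.0]
ft_force: [0.9, -0.1, 0.1]
grip_width: 0.0916
finger_force: 0.0
```

```bash
python3 - <<'E'
from h import *
s=arm.observe(); print(s["clock"],np.round(s["qpos"],2),np.round(s["tcp_pos"],4),np.degrees(ang(s["eef_rot"])))
im,d=get_image("wrist"); save(im,"pics/w1.png"); np.save("w1.npy",cloud("wrist",d))
m=camera_model("wrist"); print(np.round(m["R"],3).tolist(), -np.array(m["R"]).T@m["t"],m["fov_y"])
for t in ["caddy_middle","stand","keeper","caddy_eye","peg_nose"]: print(t,[(np.round(r["rect"]).tolist(),round(r["conf"],2)) for r in find_in(t,"wrist")[:2]])
for P in [(.414,-.294,.134),(.548,-.29,.178)]: print(proj("wrist",P))
E
```

```text
3.3 [ 0.06  0.07  0.23  1.91 -0.02  1.15  0.06] [ 0.4462 -0.1517  0.2971] -13.448737439608692
[[0.969, -0.246, 0.002], [-0.235, -0.925, 0.299], [-0.071, -0.291, -0.954]] [ 0.46397327 -0.08075636  0.45359679] 68.77558876682937
caddy_middle [([273.0, 211.0, 331.0, 323.0], 0.84)]
stand [([391.0, 177.0, 487.0, 254.0], 0.97)]
keeper []
caddy_eye [([274.0, 211.0, 330.0, 330.0], 0.84), ([390.0, 179.0, 486.0, 250.0], 0.51)]
peg_nose [([390.0, 181.0, 487.0, 250.0], 0.9), ([420.0, 311.0, 429.0, 322.0], 0.67)]
(np.float64(320.0223437216254), np.float64(294.2697993246252))
(np.float64(438.3041351985992), np.float64(291.881533361079))
```

View pics/w1.png

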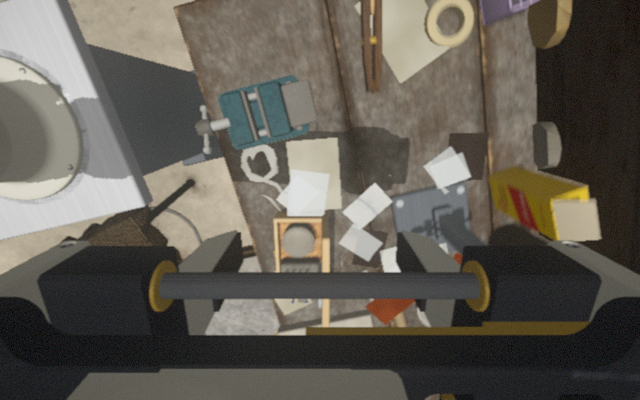

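```bash
python3 - <<'E'
from h import *
W0=cloud("top",np.load("top0.npy"))
im,d=get_image("top"); save(im,"pics/t1.png"); np.save("t1.npy",d)
W=cloud("top",d); s=arm.observe(); t=s["tcp_pos"]
print("max height rel world z (cm)")
Q=W.reshape(-1,3); Q=Q[np.isfinite(Q[:,0])]
for x in np.arange(0,.62,.04): print(round(x,2),[(int(100*Q[m][:,2].max()) if (m:=((abs(Q[:,0]-x)<.02)&(abs(Q[:,1]-y)<.02)&(Q[:,2]<1.1))).sum()>3 else '-') for y in np.arange(.12,-.5,-.04)])
m=(W0[...,2]>.42)&(W0[...,2]<.65)&(W0[...,0]>.38)&(W0[...,0]<.6)&(W0[...,1]>-.55)
P=W0[m]; o=np.argsort(-P[:,1]); print(len(P)); print(np.round(P[o][::max(1,len(o)//14)],3)); print(np.round(P[o][:4],3))
E
python3 -c "
import cv2
a=cv2.imread('pics/t1.png'); cv2.imwrite('pics/t1b.png',a)"
```

```text
max height rel world z (cm)
0.0 ['-', '-', '-', '-', '-', '-', 0, 0, -88, -88, -88, -88, -13, -12, -12, -12]
0.04 ['-', '-', '-', '-', 12, 4, 1, 0, -88, -88, -89, -88, -12, -20, -20, -20]
0.08 ['-', '-', '-', '-', 12, 1, 0, 0, -88, -88, -88, -88, -12, -20, -20, -20]
0.12 ['-', '-', -69, -23, 1, 0, 0, 0, -88, -88, -88, -88, -12, -20, -19, -20]
0.16 ['-', '-', '-', -78, 0, 0, 0, 0, -88, -88, -88, -88, -13, -20, -20, -20]
0.2 ['-', '-', '-', -88, -88, -88, -89, -88, -88, -88, -88, -88, -12, -19, -20, -20]
0.24 ['-', '-', '-', -88, 77, -89, 77, -88, -88, -88, -89, -89, -12, -20, -20, -20]
0.28 ['-', '-', '-', '-', 78, 79, 79, 75, '-', '-', '-', '-', -13, -20, 1, 1]
0.32 ['-', '-', '-', '-', '-', 77, 77, 75, 0, 0, 0, 5, 5, 2, 2, 2]
0.36 [0, 0, '-', '-', '-', 75, 75, 74, 5, 6, 7, 8, 5, 2, 2, 2]
0.4 [0, 0, '-', '-', '-', 73, 73, 73, 71, 6, 15, 54, 52, 1, 2, 2]
0.44 [0, 0, '-', '-', '-', 72, 72, 71, 71, 11, 11, 56, 56, 55, 54, 54]
0.48 [0, 0, '-', '-', '-', 68, 70, 70, 70, 2, 1, 1, 2, 3, 54, 57]
0.52 [10, 11, 0, '-', '-', '-', 67, 40, 40, 1, 1, 1, 3, 3, 3, 2]
0.56 ['-', 11, 2, '-', '-', '-', 40, 40, 0, 1, 22, 21, 4, 3, 2, 2]
0.6 ['-', 11, 1, 0, 1, 1, 0, 0, 2, 1, 24, 24, 3, 2, 0, 2]
996
[[ 0.42  -0.323  0.532]
 [ 0.414 -0.332  0.531]
 [ 0.43  -0.34   0.566]
 [ 0.419 -0.348  0.516]
 [ 0.43  -0.368  0.563]
 [ 0.425 -0.395  0.552]
 [ 0.434 -0.424  0.537]
 [ 0.451 -0.446  0.534]
 [ 0.471 -0.466  0.548]
 [ 0.474 -0.477  0.555]
 [ 0.49  -0.491  0.572]
 [ 0.496 -0.506  0.578]
 [ 0.513 -0.521  0.589]
 [ 0.524 -0.535  0.597]
 [ 0.537 -0.55   0.611]]
[[ 0.42  -0.323  0.532]
 [ 0.42  -0.324  0.542]
 [ 0.422 -0.324  0.53 ]
 [ 0.421 -0.324  0.54 ]]
```

View pics/t1.png

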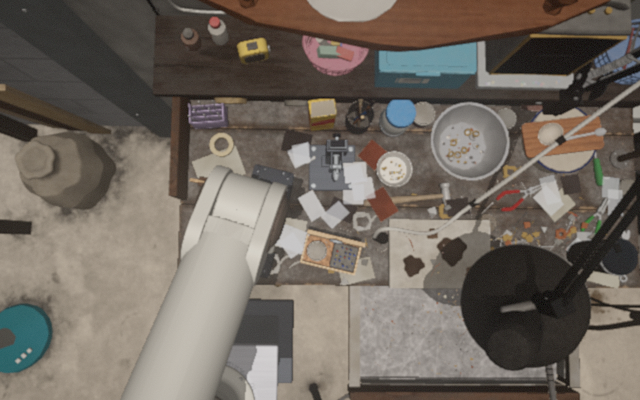

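```bash
python3 - <<'E'
from h import *
W=cloud("top",np.load("top0.npy")); Ws=cloud("scene",np.load("scene0.npy")); Ww=np.load("w1.npy")
def sel(W,x,y,z): 
    Q=W.reshape(-1,3); Q=Q[np.isfinite(Q[:,0])]
    return Q[(Q[:,0]>x[0])&(Q[:,0]<x[1])&(Q[:,1]>y[0])&(Q[:,1]<y[1])&(Q[:,2]>z[0])&(Q[:,2]<z[1])]
print("stand top-cloud slices by z: x range, y range")
for nm,w in (("top",W),("scene",Ws)):
  for z in np.arange(.13,.26,.01):
    p=sel(w,(.52,.645),(-.36,-.22),(z,z+.01))
    if len(p)>2: print(nm,round(z,2),len(p),"x",np.round(np.percentile(p[:,0],[2,50,98]),3),"y",np.round(np.percentile(p[:,1],[2,50,98]),3))
p=sel(W,(.53,.605),(-.36,-.22),(.15,.235))
for x in np.arange(.54,.61,.006):
    q=p[abs(p[:,0]-x)<.003]
    if len(q): print(round(x,3),len(q),"y",np.round([q[:,1].min(),q[:,1].mean(),q[:,1].max()],4),"z",np.round([q[:,2].min(),q[:,2].max()],3))
for nm,w in (("top",W),("scene",Ws),("wrist",Ww)):
    p=sel(w,(.38,.47),(-.38,-.2),(.108,.122))
    if len(p)>10:
        c,(a,b),t=cv2.minAreaRect((p[:,:2]*1000).astype(np.float32)); l=cv2.fitLine(p[:,:2].astype(np.float32),cv2.DIST_HUBER,0,.01,.01).ravel()
        print(nm,"board",len(p),np.round(c,1),round(a,1),round(b,1),t,"line",np.degrees(np.arctan2(l[1],l[0])),p[:,2].mean())
    p=sel(w,(.38,.47),(-.38,-.2),(.125,.16)); 
    if len(p)>5: c,(a,b),t=cv2.minAreaRect((p[:,:2]*1000).astype(np.float32)); print(nm,"ring",len(p),np.round(c,1),round(a,1),round(b,1),"mean",np.round(p.mean(0),4),p[:,2].max())
    p=sel(w,(.54,.7),(-.37,-.21),(.007,.018))
    if len(p)>5: c,(a,b),t=cv2.minAreaRect((p[:,:2]*1000).astype(np.float32)); print(nm,"foot",len(p),np.round(c,1),round(a,1),round(b,1),t)
E
python3 -c "
import cv2
a=cv2.imread('pics/top0.png')[130:200,295:375]; b=cv2.imread('pics/scene0.png')[140:260,265:350]
cv2.imwrite('pics/st.png',cv2.hconcat([cv2.resize(a,(480,420),interpolation=2),cv2.resize(b,(298,420),interpolation=2)]))"
```

```text
stand top-cloud slices by z: x range, y range
top 0.13 7 x [0.611 0.611 0.611] y [-0.303 -0.28  -0.273]
top 0.17 28 x [0.55  0.603 0.607] y [-0.311 -0.289 -0.271]
top 0.18 85 x [0.551 0.587 0.607] y [-0.308 -0.289 -0.273]
top 0.19 25 x [0.561 0.607 0.643] y [-0.311 -0.289 -0.27 ]
top 0.2 60 x [0.571 0.607 0.645] y [-0.309 -0.289 -0.268]
top 0.21 142 x [0.568 0.59  0.633] y [-0.311 -0.291 -0.268]
top 0.22 69 x [0.564 0.611 0.632] y [-0.313 -0.291 -0.269]
top 0.23 61 x [0.61  0.614 0.627] y [-0.307 -0.288 -0.273]
top 0.24 90 x [0.612 0.62  0.627] y [-0.305 -0.291 -0.275]
scene 0.13 40 x [0.611 0.613 0.628] y [-0.304 -0.275 -0.269]
scene 0.14 47 x [0.611 0.614 0.628] y [-0.306 -0.275 -0.272]
scene 0.15 42 x [0.611 0.614 0.629] y [-0.305 -0.277 -0.27 ]
scene 0.16 32 x [0.61  0.614 0.629] y [-0.302 -0.274 -0.268]
scene 0.17 90 x [0.559 0.608 0.633] y [-0.307 -0.282 -0.267]
scene 0.18 126 x [0.552 0.606 0.634] y [-0.311 -0.286 -0.267]
scene 0.19 72 x [0.573 0.609 0.634] y [-0.297 -0.273 -0.266]
scene 0.2 107 x [0.571 0.604 0.635] y [-0.304 -0.278 -0.267]
scene 0.21 134 x [0.565 0.605 0.632
[... 822 characters left out ...]
.3 14.9 77.0621566772461 line 77.0246 0.11536451611805872
top ring 33 [ 414.1 -294.1] 30.5 5.1 mean [ 0.414  -0.2938  0.1447] 0.14990310380063873
top foot 1354 [ 619.1 -290.4] 159.0 158.8 0.6899022459983826
scene board 184 [ 419.3 -294.9] 139.0 16.4 77.61050415039062 line 76.44932 0.11429451136210289
scene ring 61 [ 414.2 -294.3] 32.5 7.0 mean [ 0.4144 -0.293   0.1374] 0.15015921583403774
scene foot 932 [ 618.5 -289.9] 159.5 157.1 1.6525825262069702
wrist board 449 [ 416.3 -304.6] 137.6 8.4 76.16576385498047 line 76.106445 0.11546073330138601
wrist ring 32 [ 407.7 -308.3] 14.0 3.8 mean [ 0.408  -0.3071  0.1482] 0.15038442855910858
wrist foot 3565 [ 620.  -289.9] 159.7 159.8 89.81559753417969
```

View pics/st.png

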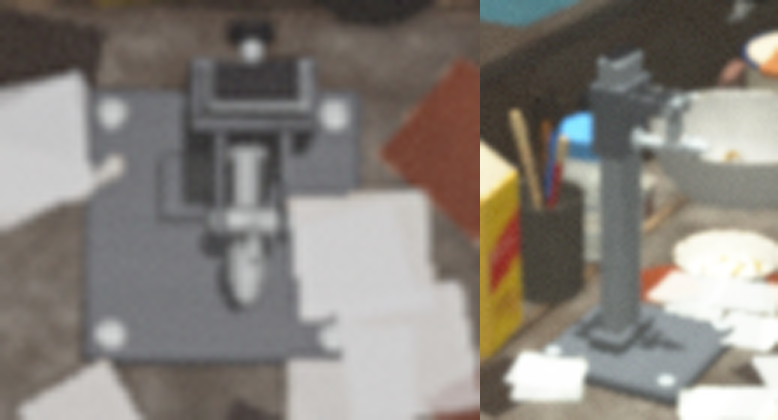

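```bash
python3 - <<'E'
from h import *
s=arm.observe(); T=np.array(s["tcp_pos"]); R=Rn.from_quat(s["eef_rot"]).as_matrix()
for nm,W in (("top",cloud("top",np.load("t1.npy"))),("wrist",np.load("w1.npy"))):
    Q=W.reshape(-1,3); Q=Q[np.isfinite(Q[:,0])]; L=(Q-T)@R
    L=L[(abs(L[:,0])<.13)&(abs(L[:,1])<.14)&(L[:,2]<.005)&(L[:,2]>-.35)]
    print(nm,len(L),"tool z: x range, y range")
    for z in np.arange(-.34,.0,.02):
        p=L[(L[:,2]>z)&(L[:,2]<=z+.02)]
        if len(p)>5: print(round(z,2),len(p),np.round(np.percentile(p[:,0],[1,50,99]),3),np.round(np.percentile(p[:,1],[1,50,99]),3))
E
```

```text
top 915 tool z: x range, y range
-0.18 26 [-0.035 -0.032 -0.029] [-0.049 -0.043 -0.036]
-0.12 743 [-0.035 -0.006  0.037] [-0.093  0.079  0.095]
-0.1 117 [-0.035 -0.031 -0.023] [-0.084 -0.054  0.09 ]
-0.08 14 [-0.035 -0.034 -0.033] [-0.082 -0.048  0.082]
wrist 86750 tool z: x range, y range
-0.12 38910 [0.007 0.015 0.026] [-0.069 -0.001  0.07 ]
-0.1 34251 [-0.018  0.018  0.028] [-0.081  0.007  0.082]
-0.08 8685 [-0.03   0.023  0.028] [-0.084 -0.007  0.085]
-0.06 1504 [-0.021 -0.012  0.002] [-0.061 -0.046  0.061]
-0.04 1939 [-0.015 -0.     0.002] [-0.063 -0.046  0.063]
-0.02 1429 [-0.019 -0.001  0.002] [-0.061 -0.046  0.061]
```

```bash
python3 - <<'E'
from h import *
Ww=np.load("w1.npy")
m=(Ww[...,0]>.37)&(Ww[...,0]<.47)&(Ww[...,1]>-.4)&(Ww[...,1]<-.2)&(Ww[...,2]>.108)&(Ww[...,2]<.122)
v,u=np.nonzero(m)
for r in range(v.min(),v.max()+1,8):
    k=v==r
    if k.any(): print(r,u[k].min(),u[k].max(),np.round(Ww[r,u[k]].mean(0),4))
for P in [(.435,-.227,.116),(.403,-.363,.116)]: print(proj("wrist",P))
W=cloud("top",np.load("t1.npy")); 
Q=W.reshape(-1,3); p=Q[(Q[:,0]>.38)&(Q[:,0]<.47)&(Q[:,1]>-.4)&(Q[:,1]<-.2)&(Q[:,2]>.108)&(Q[:,2]<.122)]
print("top now",len(p),cv2.minAreaRect((p[:,:2]*1000).astype(np.float32)))
for lo,hi in((.04,.055),(.055,.07),(.07,.09)):
    p=Q[(Q[:,0]>.3)&(Q[:,0]<.45)&(Q[:,1]>-.4)&(Q[:,1]<-.2)&(Q[:,2]>lo)&(Q[:,2]<hi)]; print(lo,len(p),p[:,1].min(),p[:,1].max())
p=Q[(Q[:,2]>.15)&(Q[:,2]<.26)&(Q[:,0]>.53)&(Q[:,0]<.65)&(abs(Q[:,1]+.29)<.06)]
for z in (.17,.18,.19,.2,.21,.22):
    k=(p[:,2]>z)&(p[:,2]<z+.01)&(p[:,0]>.6)
    if k.sum()>3: print(z,k.sum(),np.round([p[k,1].min(),p[k,1].max()],4))
k=(abs(p[:,1]+.2905)<.003)&(p[:,0]<.605); print(np.round(p[k][np.argsort(p[k][:,0])],4)[::2])
E
```

```text
235 326 327 [ 0.4348 -0.2388  0.1086]
243 322 328 [ 0.4309 -0.2458  0.1158]
251 322 328 [ 0.4281 -0.2571  0.1152]
259 322 328 [ 0.4253 -0.2684  0.1153]
267 322 328 [ 0.4225 -0.2797  0.1155]
299 322 328 [ 0.4107 -0.3275  0.1157]
307 322 328 [ 0.4076 -0.3401  0.1158]
315 322 328 [ 0.4044 -0.3529  0.1157]
323 322 328 [ 0.4013 -0.3654  0.1164]
(np.float64(324.0110158649378), np.float64(238.20245015242097))
(np.float64(323.4379494680331), np.float64(329.0388486241874))
top now 250 ((421.3062438964844, -295.74859619140625), (138.47384643554688, 10.037720680236816), 77.08243560791016)
0.04 748 -0.3611391514814098 -0.20172135708905045
0.055 380 -0.3569603249774793 -0.22934949316004324
0.07 59 -0.3430431925776023 -0.23612594928604683
0.17 15 [-0.3123 -0.2716]
0.18 27 [-0.3113 -0.2688]
0.19 26 [-0.3127 -0.2682]
0.2 56 [-0.3094 -0.2677]
0.21 50 [-0.3128 -0.2672]
0.22 76 [-0.3127 -0.2671]
[[ 0.5491 -0.2897  0.1791]
 [ 0.5503 -0.2914  0.187 ]
 [ 0.553  -0.2916  0.1837]
 [ 0.5549 -0.2914  0.1861]
 [ 0.557  -0.2914  0.1869]
 [ 0.5588 -0.2889  0.19  ]
 [ 0.5594 -0.2914  0.1863]
 [ 0.5612 -0.2914  0.22  ]
 [ 0.5617 -0.2914  0.1854]
 [ 0.5632 -0.2892  0.2207]
 [ 0.5636 -0.289   0.1877]
 [ 0.5654 -0.2914  0.2209]
 [ 0.5661 -0.2891  0.1859]
 [ 0.5681 -0.289   0.1876]
 [ 0.57   -0.2893  0.2188]
 [ 0.5711 -0.2893  0.1829]
 [ 0.5716 -0.2886  0.1942]
 [ 0.5729 -0.2896  0.2142]
 [ 0.5753 -0.2918  0.2131]
 [ 0.5756 -0.2876  0.2107]
 [ 0.5778 -0.2897  0.2111]
 [ 0.5803 -0.2898  0.2094]
 [ 0.587  -0.2914  0.1819]
 [ 0.5892 -0.2914  0.1825]
 [ 0.5912 -0.2891  0.1838]
 [ 0.5935 -0.2891  0.1834]
 [ 0.596  -0.2891  0.1819]
 [ 0.5976 -0.2911  0.1857]
 [ 0.6008 -0.2892  0.1804]
 [ 0.6027 -0.289   0.1826]
 [ 0.6044 -0.2933  0.186 ]]
```

```bash
python3 - <<'E'
from h import *
a=np.radians(-12.95)
plan([((.4347,-.2372,.16),a,7),((.4347,-.2372,.084),a,5)],1)
E
```

```text
[[1, [-0.0127, 0.0012, 0.0195], -0.0], [1, [-0.0127, 0.0012, 0.0195], -0.0], [1, [-0.0127, 0.0012, 0.0195], -0.0], [1, [-0.0127, 0.0012, 0.0195], -0.0], [1, [-0.0127, 0.0012, 0.0195], -0.0]]
[[1, [-0.0127, 0.0011, 0.0195], -0.0], [1, [-0.0127, 0.0011, 0.0195], -0.0], [1, [0.0, 0.0, 0.0152], 0.0], [1, [0.0, 0.0, 0.0152], 0.0], [1, [0.0, 0.0, 0.0152], 0.0]]
[[1, [0.0, 0.0, 0.0152], 0.0], [1, [0.0, 0.0, 0.0152], 0.0], [1, [0, 0, 0], 0], [1, [0, 0, 0], 0], [1, [0, 0, 0], 0]]
```

Request:
play_rows([
  [1,[-0.0127,0.0012,0.0195],0],
  [1,[-0.0127,0.0012,0.0195],0],
  [1,[-0.0127,0.0012,0.0195],0],
  [1,[-0.0127,0.0012,0.0195],0],
  [1,[-0.0127,0.0012,0.0195],0],
])

```text
clock: 4.15
tcp_pos: [0.4385, -0.2123, 0.1985]
eef_rot: [0.783, 0.622, 0.0, -0.0]
ft_force: [-0.2, -0.9, -0.7]
grip_width: 0.0918
finger_force: 0.0
```

Request:
play_rows([
  [1,[-0.0127,0.0011,0.0195],0],
  [1,[-0.0127,0.0011,0.0195],0],
  [1,[0,0,0],0],
  [1,[0,0,0],0],
  [1,[0,0,0],0],
])

```text
clock: 4.65
tcp_pos: [0.4353, -0.2375, 0.1611]
eef_rot: [0.784, 0.621, 0.001, 0.0]
ft_force: [1.3, 0.4, 0.2]
grip_width: 0.0917
finger_force: 0.0
```

```bash
cat >> h.py <<'E'
def inplane(W,x,y,z):
    Q=W.reshape(-1,3); Q=Q[np.isfinite(Q[:,0])]
    return Q[(Q[:,0]>x[0])&(Q[:,0]<x[1])&(Q[:,1]>y[0])&(Q[:,1]<y[1])&(Q[:,2]>z[0])&(Q[:,2]<z[1])]
E
python3 - <<'E'
from h import *
s=arm.observe(); T=np.array(s["tcp_pos"]); R=Rn.from_quat(s["eef_rot"]).as_matrix(); a=ang(s["eef_rot"])
print(np.round(T,4),np.degrees(a))
m=np.array([.4213,-.2957]); ax=np.array([.9746,-.2241]); ay=np.array([.2241,.9746])
print("tcp in caddy xy",np.round([(T[:2]-m)@ax,(T[:2]-m)@ay],4))
im,d=get_image("wrist"); W=cloud("wrist",d); save(im,"pics/w2.png")
p=inplane(W,(.38,.47),(-.4,-.2),(.108,.121)); print(len(p))
q=p[:,:2]-m; print("board in wrist view: x",np.round(np.percentile(q@ax,[2,50,98]),4),"y",np.round(np.percentile(q@ay,[1,99]),4), np.median(p[:,2]))
im,d=get_image("top"); W=cloud("top",d); p=inplane(W,(.38,.47),(-.4,-.2),(.108,.121)); q=p[:,:2]-m; print("top",len(p),np.round(np.percentile(q@ax,[2,50,98]),4),np.round([(q@ay).min(),(q@ay).max()],4))
p=inplane(W,(.38,.47),(-.4,-.2),(.126,.155)); q=p[:,:2]-m; print("ring",len(p),np.round((q@ax).mean(),4),np.round([(q@ay).min(),(q@ay).max()],4))
E
```

```text
[ 0.4353 -0.2375  0.1611] -13.17845337786396
tcp in caddy xy [0.0006 0.0598]
1155
board in wrist view: x [-0.0056 -0.0009  0.0036] y [-0.0367  0.0674] 0.11475625755537747
top 82 [-0.0047 -0.0002  0.0049] [-0.069 -0.024]<stdin>:10: RuntimeWarning: Mean of empty slice.
  ret = ret.dtype.type(ret / rcount)
Traceback (most recent call last):
ValueError: zero-size array to reduction operation minimum which has no identity
```

Request:
play_rows([
  [1,[-0.001,0,0.015],0],
  [1,[0,0,0.016],0],
  [1,[0,0,0.016],0],
  [1,[0,0,0.016],0],
  [1,[0,0,0.014],0],
])

```text
clock: 5.25
tcp_pos: [0.4346, -0.2391, 0.0833]
eef_rot: [0.784, 0.621, 0.0, 0.0]
ft_force: [0.2, -1.3, -0.1]
grip_width: 0.0915
finger_force: 0.0
```

Request:
play_rows([
  [-0.8,[0,0,0],0],
  [-0.9,[0,0,0],0],
  [-0.9,[0,0,0],0],
  [-0.9,[0,0,0],0],
  [-0.9,[0,0,0],0],
])

```text
clock: 5.75
tcp_pos: [0.4344, -0.2398, 0.0839]
eef_rot: [0.784, 0.621, 0.0, 0.001]
ft_force: [0.5, 0.2, 0.7]
grip_width: 0.0568
finger_force: 0.0
```

Request:
play_rows([
  [-1,[0,0,0],0],
  [-1,[0,0,0],0],
  [-1,[0,0,0],0],
  [-1,[0,0,0],0],
  [-1,[0,0,0],0],
])

```text
clock: 6.25
tcp_pos: [0.4338, -0.2396, 0.0831]
eef_rot: [0.784, 0.621, -0.0, -0.0]
ft_force: [-0.3, -0.4, -0.2]
grip_width: 0.0165
finger_force: 0.0
```

Request:
play_rows([
  [-0.6,[0.002,0,0],0],
  [-0.6,[0,0,0],0],
  [-1,[0,0,0],0],
  [-1,[0,0,0],0],
  [-1,[0,0,0],0],
])

```text
clock: 6.75
tcp_pos: [0.4344, -0.2376, 0.0831]
eef_rot: [0.784, 0.621, 0.0, -0.0]
ft_force: [0.0, 1.2, -0.3]
grip_width: 0.01
finger_force: 30.0
```

Request:
play_rows([
  [-1,[0,0,0],0],
  [-1,[0,0,0],0],
  [-1,[0,0,0],0],
  [-1,[0,0,0],0],
  [-1,[0,0,0],0],
])

```text
clock: 7.25
tcp_pos: [0.4343, -0.2376, 0.0832]
eef_rot: [0.784, 0.621, -0.0, -0.0]
ft_force: [0.8, 0.3, -0.4]
grip_width: 0.01
finger_force: 30.0
```

Request:
play_rows([
  [-1,[0,0,-0.002],0],
  [-1,[0,0,-0.002],0],
  [-1,[0,0,-0.002],0],
  [-1,[0,0,-0.002],0],
  [-1,[0,0,-0.002],0],
])

```text
clock: 7.75
tcp_pos: [0.4343, -0.2376, 0.0934]
eef_rot: [0.784, 0.621, -0.0, -0.0]
ft_force: [0.4, 0.5, -2.9]
grip_width: 0.0098
finger_force: 30.0
```

```bash
python3 - <<'E'
from h import *
s=arm.observe(); T=np.array(s["tcp_pos"]); print(np.round(T,4),np.degrees(ang(s["eef_rot"])),np.round(s["wrist_torque"],3),s["grip_width"])
im,d=get_image("scene"); save(im,"pics/s3.png"); im2,d2=get_image("top"); save(im2,"pics/t3.png")
cv2.imwrite("pics/c3.png",cv2.hconcat([cv2.resize(im[150:300,300:450,::-1],(400,400)),cv2.resize(im2[150:300,260:410,::-1],(400,400))]))
E
```

```text
[ 0.4343 -0.2376  0.0934] -13.29380205210176 [ 0.097 -0.07   0.006] 0.009774469468469426
```

View pics/c3.png

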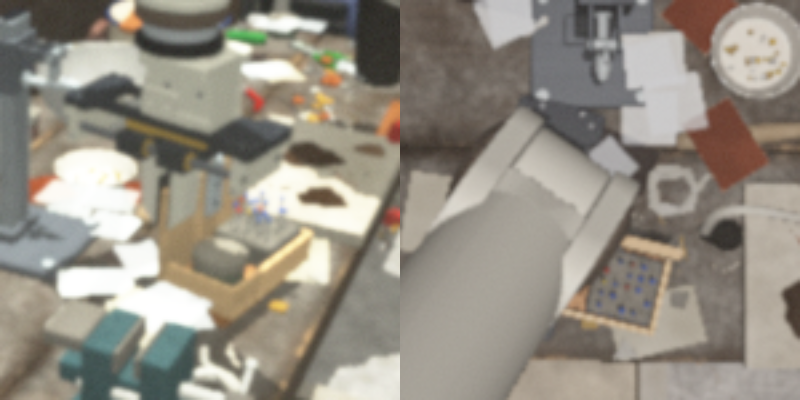

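Request:
play_rows([
  [-1,[0,0,-0.007],0],
  [-1,[0,0,-0.008],0],
  [-1,[0,0,-0.008],0],
  [-1,[0,0,-0.008],0],
  [-1,[0,0,-0.0065],0],
])

```text
clock: 8.35
tcp_pos: [0.4347, -0.2378, 0.1318]
eef_rot: [0.784, 0.621, 0.0, 0.0]
ft_force: [0.5, -1.1, -4.1]
grip_width: 0.01
finger_force: 30.0
```

Request:
play_rows([
  [-1,[0,0,0],0],
  [-1,[0,0,0],0],
  [-1,[0,0,0],0],
  [-1,[0,0,0],0],
  [-1,[0,0,0],0],
])

```text
clock: 8.85
tcp_pos: [0.4341, -0.2376, 0.1304]
eef_rot: [0.784, 0.621, -0.0, -0.0]
ft_force: [0.3, 0.6, -3.9]
grip_width: 0.0098
finger_force: 30.0
```

```bash
cat >> h.py <<'E'
def caddy(show=True):
    s=arm.observe(); T=np.array(s["tcp_pos"]); a=ang(s["eef_rot"]); ax=np.array([np.cos(a),np.sin(a)]); ay=np.array([-ax[1],ax[0]])
    m=T[:2]-ay*.0592; zt=T[2]+.0327
    print("tcp",np.round(T,4),"ang",round(np.degrees(a),2),"F",np.round(s["ft_force"],1),"tau",np.round(s["wrist_torque"],2),"clk",s["clock"],"nominal eye",np.round([*(m-ax*.0075),zt+.018],4))
    for n in ("top","scene"):
        im,d=get_image(n); save(im,f"pics/{n}_{s['clock']:.2f}.png"); W=cloud(n,d); Q=W.reshape(-1,3); Q=Q[np.isfinite(Q[:,0])]
        q=np.c_[(Q[:,:2]-m)@ax,(Q[:,:2]-m)@ay,Q[:,2]-zt]
        p=q[(abs(q[:,0])<.012)&(q[:,1]>-.085)&(q[:,1]<.03)&(abs(q[:,2])<.006+.25*abs(q[:,1]-.03)*0)]
        if len(p)>20: print(n,"board n",len(p),"x",np.round(np.percentile(p[:,0],[2,50,98]),4),"y",np.round([p[:,1].min(),p[:,1].max()],4),"z",np.round(np.median(p[:,2]),4),"slope dz/dy, dx/dy",np.round([np.polyfit(p[:,1],p[:,2],1)[0],np.polyfit(p[:,1],p[:,0],1)[0]],3))
        p=q[(abs(q[:,0]+.0075)<.012)&(abs(q[:,1])<.022)&(q[:,2]>.007)&(q[:,2]<.04)]
        if len(p)>4: print(n,"ring n",len(p),"x",np.round(np.percentile(p[:,0],[2,50,98]),4),"y",np.round([p[:,1].min(),np.median(p[:,1]),p[:,1].max()],4),"zmax",np.round(p[:,2].max(),4))
E
python3 -c "
from h import *
caddy()"
```

```text
tcp [ 0.4341 -0.2376  0.1304] ang -13.29 F [ 0.3  0.6 -3.9] tau [ 0.14 -0.07 -0.04] clk 8.85 nominal eye [ 0.4132 -0.2935  0.1811]
top board n 97 x [-0.0045  0.0003  0.0048] y [-0.0702 -0.0196] z -0.0015 slope dz/dy, dx/dy [-0.008 -0.004]
scene board n 34 x [-0.0087 -0.0038  0.0031] y [-0.04    0.0206] z -0.0014 slope dz/dy, dx/dy [-0.037 -0.091]
scene ring n 10 x [-0.0086 -0.0076 -0.0046] y [-0.013  -0.0069  0.0009] zmax 0.014
```

```bash
python3 - <<'E'
from h import *
plan([((.5373,-.2307,.1304),np.radians(5),10)],-1)
E
```

```text
[[-1, [0.003, 0.0099, 0.0], -0.032], [-1, [0.0027, 0.01, 0.0], -0.032], [-1, [0.0024, 0.0101, 0.0], -0.032], [-1, [0.0021, 0.0101, 0.0], -0.032], [-1, [0.0018, 0.0102, 0.0], -0.032]]
[[-1, [0.0014, 0.0102, 0.0], -0.032], [-1, [0.0011, 0.0103, 0.0], -0.032], [-1, [0.0008, 0.0103, 0.0], -0.032], [-1, [0.0005, 0.0103, 0.0], -0.032], [-1, [0.0001, 0.0103, 0.0], -0.032]]
```

Request:
play_rows([
  [-1,[0.003,0.01,0],-0.032],
  [-1,[0.0027,0.01,0],-0.032],
  [-1,[0.0024,0.01,0],-0.032],
  [-1,[0.0021,0.01,0],-0.032],
  [-1,[0.0018,0.01,0],-0.032],
])

```text
clock: 9.45
tcp_pos: [0.4869, -0.234, 0.1306]
eef_rot: [0.731, 0.682, 0.0, -0.0]
ft_force: [-0.1, -0.3, -4.3]
grip_width: 0.0099
finger_force: 30.0
```

Request:
play_rows([
  [-1,[0.0014,0.01,0],-0.032],
  [-1,[0.0011,0.01,0],-0.032],
  [-1,[0.0008,0.01,0],-0.032],
  [-1,[0.0005,0.01,0],-0.032],
  [-1,[0.0001,0.01,0],-0.032],
])

```text
clock: 9.95
tcp_pos: [0.5366, -0.2306, 0.1307]
eef_rot: [0.674, 0.738, 0.0, -0.0]
ft_force: [-0.1, -0.2, -2.9]
grip_width: 0.0099
finger_force: 30.0
```

Request:
play_rows([
  [-1,[0,0,0],0],
  [-1,[0,0,0],0],
  [-1,[0,0,0],0],
  [-1,[0,0,0],0],
  [-1,[0,0,0],0],
])

```text
clock: 10.45
tcp_pos: [0.5354, -0.2308, 0.1308]
eef_rot: [0.675, 0.737, -0.0, -0.0]
ft_force: [0.2, -0.1, -2.9]
grip_width: 0.0097
finger_force: 30.0
```

```bash
python3 - <<'E'
from h import *
caddy()
import glob
s=arm.observe(); 
im,d=get_image("scene"); im2,d2=get_image("top")
x=proj("scene",(.55,-.29,.18)); y=proj("top",(.55,-.29,.18)); print(x,y)
def crop(i,c,w): c=[int(round(v)) for v in c]; return cv2.resize(i[c[1]-w:c[1]+w,c[0]-w:c[0]+w,::-1],(400,400),interpolation=cv2.INTER_CUBIC)
cv2.imwrite("pics/c4.png",cv2.hconcat([crop(im,x,40),crop(im2,y,50)]))
W=cloud("top",d2); p=inplane(W,(.54,.605),(-.32,-.26),(.172,.195))
for a in np.arange(.545,.605,.005):
    q=p[abs(p[:,0]-a)<.0025]
    if len(q): print(round(a,3),len(q),np.round([q[:,1].min(),q[:,1].mean(),q[:,1].max(),q[:,2].max()],4))
E
```

```text
tcp [ 0.5354 -0.2308  0.1308] ang 5.02 F [ 0.2 -0.1 -2.9] tau [ 0.13 -0.08  0.07] clk 10.45 nominal eye [ 0.5331 -0.2905  0.1815]
top board n 123 x [-0.0066  0.0009  0.0058] y [-0.0701 -0.0021] z -0.0014 slope dz/dy, dx/dy [0.028 0.007]
top ring n 28 x [-0.0093 -0.0076 -0.0048] y [-0.0146 -0.0051  0.0041] zmax 0.0343
(np.float64(329.5986502755651), np.float64(182.94843985709156)) (np.float64(335.18083550532145), np.float64(179.54270070390282))
```

View pics/c4.png

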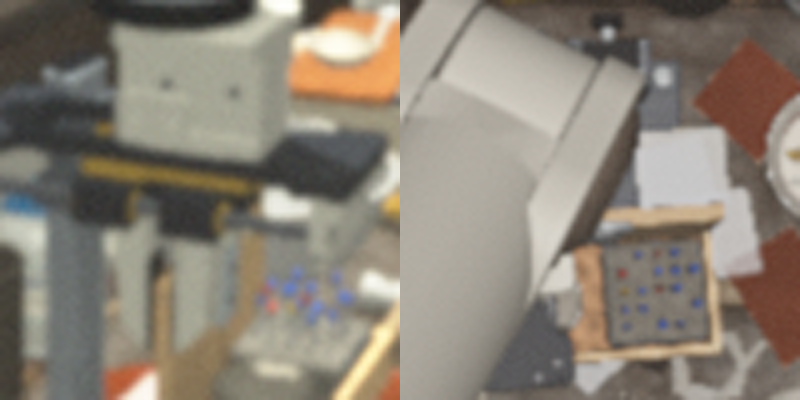

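Request:
play_rows([
  [-1,[-0.0003,0.004,0],0],
  [-1,[-0.0003,0.004,0],0],
  [-1,[-0.0004,0.004,0],0],
  [-1,[-0.0003,0.004,0],0],
  [-1,[-0.0003,0.003,0],0],
])

```text
clock: 11.15
tcp_pos: [0.5554, -0.2305, 0.1307]
eef_rot: [0.675, 0.738, 0.0, 0.0]
ft_force: [0.0, -0.2, -2.9]
grip_width: 0.0097
finger_force: 30.0
```

Request:
play_rows([
  [-1,[-0.0001,0.001,0],0],
  [-1,[-0.0001,0.001,0],0],
  [-1,[-0.0001,0.001,0],0],
  [-1,[0,0,0],0],
  [-1,[0,0,0],0],
])

```text
clock: 11.65
tcp_pos: [0.5577, -0.2307, 0.1307]
eef_rot: [0.675, 0.738, -0.0, -0.0]
ft_force: [0.0, -1.3, -3.0]
grip_width: 0.01
finger_force: 30.0
```

Request:
play_rows([
  [-1,[-0.0001,0.001,0],0],
  [-1,[0,0,0],0],
  [-1,[-0.0001,0.001,0],0],
  [-1,[0,0,0],0],
  [-1,[0,0,0],0],
])

```text
clock: 12.15
tcp_pos: [0.5599, -0.2306, 0.1307]
eef_rot: [0.675, 0.738, -0.0, -0.0]
ft_force: [-0.4, 0.6, -2.6]
grip_width: 0.0098
finger_force: 30.0
```

```bash
python3 - <<'E'
from h import *
F=[];
for i in range(4): 
    s=arm.observe(); F.append(np.r_[s["ft_force"],s["wrist_torque"]]); get_image("wrist")
print(np.round(F,2),np.round(s["tcp_pos"],4),s["clock"])
E
```

```text
[[-0.36  0.61 -2.62  0.21 -0.07  0.02]
 [-0.29  0.26 -3.04  0.16  0.01  0.04]
 [-0.11 -0.22 -2.51  0.12 -0.01  0.01]
 [-0.47  0.96 -2.7   0.15 -0.01  0.03]] [ 0.5598 -0.2307  0.1307] 12.3
```

Request:
play_rows([
  [-1,[-0.0001,0.001,0],0],
  [-1,[-0.0001,0.001,0],0],
  [-1,[-0.0001,0.001,0],0],
  [-1,[0,0,0],0],
  [-1,[0,0,0],0],
])

```text
clock: 12.85
tcp_pos: [0.5629, -0.2307, 0.1307]
eef_rot: [0.675, 0.738, -0.0, -0.0]
ft_force: [-0.3, -0.1, -3.3]
grip_width: 0.0099
finger_force: 30.0
```

Request:
play_rows([
  [-1,[-0.0001,0.001,0],0],
  [-1,[-0.0001,0.001,0],0],
  [-1,[-0.0001,0.001,0],0],
  [-1,[0,0,0],0],
  [-1,[0,0,0],0],
])

```text
clock: 13.35
tcp_pos: [0.5659, -0.2307, 0.1307]
eef_rot: [0.675, 0.738, -0.0, -0.0]
ft_force: [-0.4, 0.1, -3.6]
grip_width: 0.0098
finger_force: 30.0
```

Request:
play_rows([
  [-1,[-0.0001,0.0015,0],0],
  [-1,[-0.0001,0.0015,0],0],
  [-1,[-0.0001,0.0015,0],0],
  [-1,[0,0,0],0],
  [-1,[0,0,0],0],
])

```text
clock: 13.85
tcp_pos: [0.5704, -0.2306, 0.1307]
eef_rot: [0.675, 0.738, -0.0, -0.0]
ft_force: [-0.3, -0.7, -3.6]
grip_width: 0.0097
finger_force: 30.0
```

Request:
play_rows([
  [-1,[-0.0001,0.0015,0],0],
  [-1,[-0.0001,0.0015,0],0],
  [-1,[-0.0001,0.0015,0],0],
  [-1,[0,0,0],0],
  [-1,[0,0,0],0],
])

```text
clock: 14.35
tcp_pos: [0.5749, -0.2306, 0.1307]
eef_rot: [0.675, 0.738, -0.0, -0.0]
ft_force: [0.5, -0.3, -2.8]
grip_width: 0.0096
finger_force: 30.0
```

Request:
play_rows([
  [-1,[-0.0001,0.0015,0],0],
  [-1,[-0.0001,0.0015,0],0],
  [-1,[-0.0001,0.0015,0],0],
  [-1,[-0.0001,0.0015,0],0],
  [-1,[0,0,0],0],
])

```text
clock: 14.85
tcp_pos: [0.5812, -0.2304, 0.1307]
eef_rot: [0.675, 0.738, 0.0, 0.0]
ft_force: [0.1, -1.0, -3.6]
grip_width: 0.0099
finger_force: 30.0
```

Request:
play_rows([
  [-1,[-0.0001,0.0015,0],0],
  [-1,[-0.0001,0.0015,0],0],
  [-1,[-0.0001,0.0015,0],0],
  [-1,[0,0,0],0],
  [-1,[0,0,0],0],
])

```text
clock: 15.35
tcp_pos: [0.5855, -0.2303, 0.1306]
eef_rot: [0.675, 0.738, -0.0, -0.0]
ft_force: [-0.7, -0.5, -4.5]
grip_width: 0.0096
finger_force: 30.0
```

Request:
play_rows([
  [-1,[-0.0001,0.0015,0],0],
  [-1,[-0.0001,0.0015,0],0],
  [-1,[-0.0001,0.0015,0],0],
  [-1,[0,0,0],0],
  [-1,[0,0,0],0],
])

```text
clock: 15.85
tcp_pos: [0.59, -0.2302, 0.1307]
eef_rot: [0.675, 0.738, 0.0, 0.0]
ft_force: [0.3, -0.7, -3.8]
grip_width: 0.01
finger_force: 30.0
```

Request:
play_rows([
  [-1,[-0.0001,0.0015,0],0],
  [-1,[-0.0001,0.0015,0],0],
  [-1,[-0.0001,0.001,0],0],
  [-1,[0,0,0],0],
  [-1,[0,0,0],0],
])

```text
clock: 16.35
tcp_pos: [0.5941, -0.2301, 0.1307]
eef_rot: [0.675, 0.738, 0.0, 0.0]
ft_force: [0.2, 0.1, -3.2]
grip_width: 0.0102
finger_force: 30.0
```

Request:
play_rows([
  [-1,[-0.0001,0.001,0],0],
  [-1,[0,0,0],0],
  [-1,[-0.0001,0.001,0],0],
  [-1,[0,0,0],0],
  [-1,[0,0,0],0],
])

```text
clock: 16.85
tcp_pos: [0.596, -0.2302, 0.1307]
eef_rot: [0.675, 0.738, 0.0, 0.0]
ft_force: [-0.8, -0.9, -3.1]
grip_width: 0.0097
finger_force: 30.0
```

Request:
play_rows([
  [-1,[-0.0001,0.001,0],0],
  [-1,[0,0,0],0],
  [-1,[0,0,0],0],
  [-1,[0,0,0],0],
  [-1,[0,0,0],0],
])

```text
clock: 17.35
tcp_pos: [0.597, -0.2302, 0.1307]
eef_rot: [0.675, 0.738, 0.0, 0.0]
ft_force: [-0.1, 1.7, -3.4]
grip_width: 0.0098
finger_force: 30.0
```

Request:
play_rows([
  [-1,[-0.0001,0.001,0],0],
  [-1,[0,0,0],0],
  [-1,[0,0,0],0],
  [-1,[0,0,0],0],
  [-1,[0,0,0],0],
])

```text
clock: 17.85
tcp_pos: [0.598, -0.2302, 0.1307]
eef_rot: [0.675, 0.738, 0.0, 0.0]
ft_force: [0.5, -0.4, -4.1]
grip_width: 0.0097
finger_force: 30.0
```

```bash
cat >> h.py <<'E'
def feel(n=6):
    F=[]
    for i in range(n): s=arm.observe(); F.append(np.r_[s["ft_force"],s["wrist_torque"]]); get_image("wrist")
    print(np.round(np.mean(F,0),2),np.round(s["tcp_pos"],4),round(np.degrees(ang(s["eef_rot"])),2),s["clock"])
E
python3 - <<'E'
from h import *
feel()
im,d=get_image("scene"); im2,d2=get_image("top"); save(im,"pics/s5.png"); save(im2,"pics/t5.png")
x=proj("scene",(.58,-.29,.19)); y=proj("top",(.58,-.29,.19))
def crop(i,c,w): c=[int(round(v)) for v in c]; return cv2.resize(i[c[1]-w:c[1]+w,c[0]-w:c[0]+w,::-1],(400,400),interpolation=cv2.INTER_CUBIC)
cv2.imwrite("pics/c5.png",cv2.hconcat([crop(im,x,40),crop(im2,y,50)]))
E
```

```text
[ 0.59  0.08 -3.88  0.15 -0.08  0.02] [ 0.598  -0.2302  0.1307] 5.04 18.1
```

View pics/c5.png

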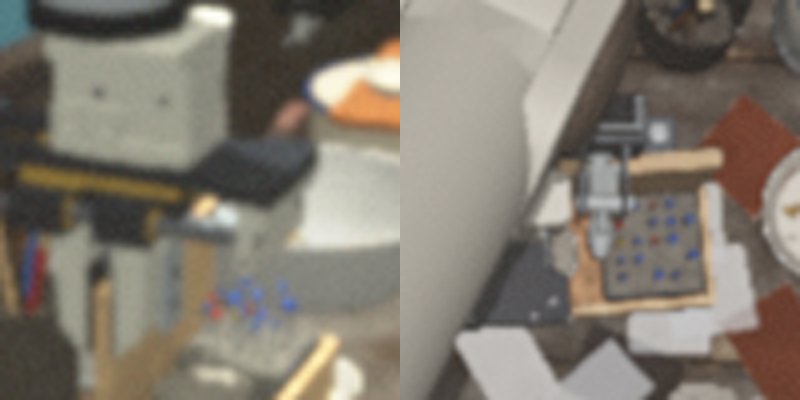

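Request:
play_rows([
  [-1,[-0.0001,0.001,0],0],
  [-1,[0,0,0],0],
  [-1,[0,0,0],0],
  [-1,[0,0,0.001],0],
  [-1,[0,0,0.001],0],
])

```text
clock: 18.75
tcp_pos: [0.5987, -0.2305, 0.1286]
eef_rot: [0.675, 0.737, -0.0, -0.0]
ft_force: [-1.3, -0.3, -1.8]
grip_width: 0.0096
finger_force: 30.0
```

Request:
play_rows([
  [-1,[0,0,0.001],0],
  [-1,[0,0,0],0],
  [-1,[0,0,0.001],0],
  [-1,[0,0,0],0],
  [-1,[0,0,0],0],
])

```text
clock: 19.25
tcp_pos: [0.5987, -0.2304, 0.1266]
eef_rot: [0.675, 0.737, -0.0, -0.0]
ft_force: [-1.9, -1.0, -2.9]
grip_width: 0.0099
finger_force: 30.0
```

Request:
play_rows([
  [-1,[0,-0.0003,0.001],0],
  [-1,[0,0,0],0],
  [-1,[0,0,0.001],0],
  [-1,[0,0,0],0],
  [-1,[0,0,0],0],
])

```text
clock: 19.75
tcp_pos: [0.5987, -0.2303, 0.1246]
eef_rot: [0.675, 0.738, -0.0, -0.0]
ft_force: [-1.3, -0.3, -3.3]
grip_width: 0.0098
finger_force: 30.0
```

Request:
play_rows([
  [-1,[0,0,0.0005],0],
  [-1,[0,0,0],0],
  [-1,[0,0,0.0005],0],
  [-1,[0,0,0],0],
  [-1,[0,0,0],0],
])

```text
clock: 20.25
tcp_pos: [0.5987, -0.2302, 0.1237]
eef_rot: [0.675, 0.738, 0.0, -0.0]
ft_force: [-2.7, -0.2, -1.0]
grip_width: 0.0096
finger_force: 30.0
```

```bash
python3 -c "
from h import *
feel()"
```

```text
[-2.1  -0.13 -1.65 -0.02  0.51 -0.18] [ 0.5987 -0.2302  0.1237] 5.04 20.5
```

Request:
play_rows([
  [-1,[0,0,0.0005],0],
  [-1,[0,0,0],0],
  [-1,[0,0,0.0005],0],
  [-1,[0,0,0],0],
  [-1,[0,0,0],0],
])

```text
clock: 21.05
tcp_pos: [0.599, -0.2303, 0.1232]
eef_rot: [0.675, 0.738, 0.0, 0.0]
ft_force: [-4.3, 0.4, 4.3]
grip_width: 0.0099
finger_force: 30.0
```

```bash
python3 -c "
from h import *
feel()
im2,d2=get_image('top')
x,y=[int(v) for v in proj('top',(.575,-.29,.19))]
cv2.imwrite('pics/c6.png',cv2.resize(im2[y-30:y+30,x-40:x+40,::-1],(800,600),interpolation=cv2.INTER_CUBIC))
W=cloud('top',d2); p=inplane(W,(.54,.62),(-.296,-.285),(.16,.24))
o=np.argsort(p[:,0]); print(np.round(p[o][::3],4).tolist())
"
```

```text
[-3.89  0.8   4.64 -0.1   0.87 -0.28] [ 0.5989 -0.2304  0.1231] 5.05 21.3
[[0.5489, -0.2896, 0.1809], [0.5508, -0.2894, 0.1832], [0.5527, -0.2892, 0.1855], [0.5531, -0.2916, 0.1829], [0.5552, -0.2938, 0.1842], [0.5569, -0.2913, 0.1881], [0.5574, -0.2937, 0.1847], [0.5593, -0.2958, 0.187], [0.561, -0.2914, 0.2215], [0.5615, -0.2869, 0.1869], [0.5634, -0.2914, 0.2198], [0.5639, -0.2869, 0.1854], [0.565, -0.2891, 0.2231], [0.5659, -0.2868, 0.1869], [0.5679, -0.2893, 0.2185], [0.5699, -0.2914, 0.2199], [0.5716, -0.2856, 0.2083], [0.5721, -0.2879, 0.2054], [0.5724, -0.2955, 0.1892], [0.5728, -0.2874, 0.2147], [0.5749, -0.2916, 0.2154], [0.5755, -0.2897, 0.212], [0.5773, -0.2895, 0.2144], [0.5776, -0.2918, 0.2123], [0.5799, -0.2875, 0.2112], [0.5865, -0.289, 0.1845], [0.5873, -0.2938, 0.1802], [0.5895, -0.2937, 0.1807], [0.5918, -0.2915, 0.1806], [0.5937, -0.2891, 0.1823], [0.5943, -0.2871, 0.1785], [0.5946, -0.2909, 0.19], [0.5952, -0.2933, 0.1872], [0.597, -0.2931, 0.1895], [0.5974, -0.291, 0.1872], [0.5998, -0.2911, 0.1864], [0.6023, -0.2911, 0.185], [0.6032, -0.287, 0.1796], [0.6046, -0.2956, 0.1852], [0.6064, -0.2902, 0.1992], [0.6067, -0.2911, 0.1857], [0.6069, -0.2934, 0.1844], [0.6071, -0.2933, 0.2195], [0.6072, -0.2854, 0.2063], [0.6073, -0.2957, 0.1828], [0.6075, -0.2928, 0.1936], [0.6088, -0.2953, 0.2219], [0.6094, -0.289, 0.2182], [0.6107, -0.2952, 0.2237], [0.611, -0.2924, 0.233], [0.6116, -0.2868, 0.2183], [0.6117, -0.2877, 0.2399], [0.6126, -0.2922, 0.2359], [0.6162, -0.2941, 0.2392]]
```

View pics/c6.png

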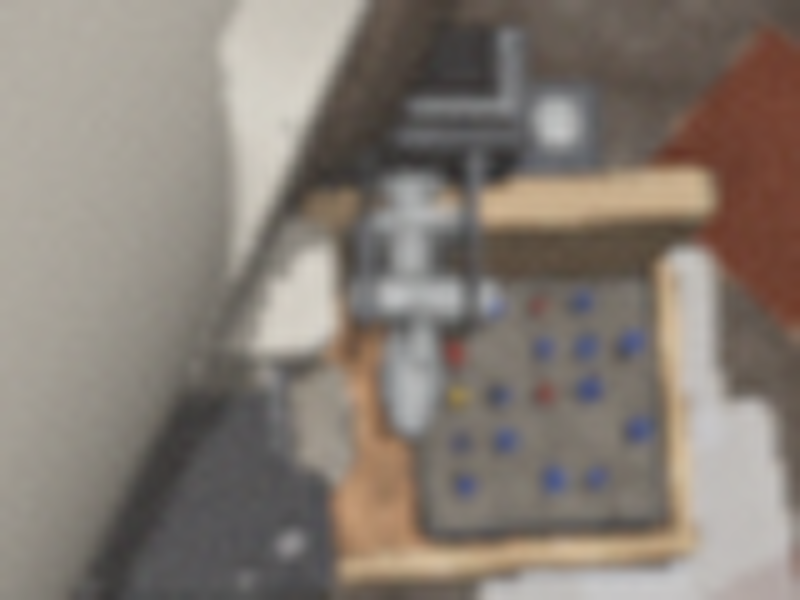

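Request:
play_rows([
  [-1,[0,-0.0005,-0.0005],0],
  [-1,[0.0001,-0.001,0],0],
  [-1,[0.0001,-0.001,0],0],
  [-1,[0,0,0],0],
  [-1,[0,0,0],0],
])

```text
clock: 21.9
tcp_pos: [0.597, -0.2302, 0.1234]
eef_rot: [0.675, 0.738, 0.0, 0.001]
ft_force: [1.9, -1.0, 0.7]
grip_width: 0.0097
finger_force: 30.0
```

Request:
play_rows([
  [-1,[0.0002,-0.002,0],0],
  [-1,[0.0002,-0.002,0],0],
  [-1,[0.0001,-0.0015,0],0],
  [-1,[0,0,0],0],
  [-1,[0,0,0],0],
])

```text
clock: 22.4
tcp_pos: [0.5904, -0.2302, 0.1233]
eef_rot: [0.675, 0.737, -0.0, -0.0]
ft_force: [1.4, 0.5, 2.6]
grip_width: 0.0102
finger_force: 30.0
```

Request:
play_rows([
  [-1,[0.0001,-0.0015,0],0],
  [-1,[0.0001,-0.001,0],0],
  [-1,[0.0001,-0.001,0],0],
  [-1,[0,0,0],0],
  [-1,[0,0,0],0],
])

```text
clock: 22.9
tcp_pos: [0.5871, -0.2304, 0.1233]
eef_rot: [0.675, 0.738, -0.0, -0.0]
ft_force: [1.9, -1.3, 1.8]
grip_width: 0.0098
finger_force: 30.0
```

Request:
play_rows([
  [-1,[0,-0.0005,-0.0003],0],
  [-1,[0,-0.0005,0],0],
  [-1,[0,0,0],0],
  [-1,[0.0001,-0.0005,0],0],
  [-1,[0,0,0],0],
])

```text
clock: 23.4
tcp_pos: [0.5854, -0.2303, 0.1234]
eef_rot: [0.675, 0.738, -0.0, -0.0]
ft_force: [1.4, -0.3, 0.8]
grip_width: 0.0099
finger_force: 30.0
```

Request:
play_rows([
  [-1,[0,-0.0005,0],0],
  [-1,[0,0,0],0],
  [-1,[0,0,0],0],
  [-1,[0,0,0],0],
  [-1,[0,0,0],0],
])

```text
clock: 23.9
tcp_pos: [0.585, -0.2303, 0.1234]
eef_rot: [0.675, 0.738, -0.0, -0.0]
ft_force: [1.8, 0.2, 1.0]
grip_width: 0.0098
finger_force: 30.0
```

Request:
play_rows([
  [-1,[0.0001,-0.0005,0],0],
  [-1,[0,0,0],0],
  [-1,[0,0,0],0],
  [-1,[0,0,0],0],
  [-1,[0,0,0],0],
])

```text
clock: 24.4
tcp_pos: [0.5845, -0.2303, 0.1235]
eef_rot: [0.675, 0.738, -0.0, -0.0]
ft_force: [0.6, -0.0, 0.3]
grip_width: 0.0099
finger_force: 30.0
```

Request:
play_rows([
  [-1,[0,-0.0005,0],0],
  [-1,[0,0,0],0],
  [-1,[0,0,0],0],
  [-1,[0,0,0],0],
  [-1,[0,0,0],0],
])

```text
clock: 24.9
tcp_pos: [0.5841, -0.2303, 0.1234]
eef_rot: [0.675, 0.738, -0.0, -0.0]
ft_force: [1.2, -0.2, -0.3]
grip_width: 0.0096
finger_force: 30.0
```

Request:
play_rows([
  [-1,[0,-0.0005,0],0],
  [-1,[0,0,0],0],
  [-1,[0,0,0],0],
  [-1,[0,0,0],0],
  [-1,[0,0,0],0],
])

```text
clock: 25.4
tcp_pos: [0.5838, -0.2303, 0.1235]
eef_rot: [0.675, 0.738, 0.0, 0.0]
ft_force: [3.5, 0.3, -0.8]
grip_width: 0.0099
finger_force: 30.0
```

Request:
play_rows([
  [-1,[0.0001,-0.0005,0],0],
  [-1,[0,0,0],0],
  [-1,[0,0,0],0],
  [-1,[0,0,0],0],
  [-1,[0,0,0],0],
])

```text
clock: 25.9
tcp_pos: [0.5834, -0.2302, 0.1236]
eef_rot: [0.675, 0.738, 0.0, 0.0]
ft_force: [4.6, -0.2, -1.2]
grip_width: 0.0097
finger_force: 30.0
```

Request:
play_rows([
  [-1,[0,-0.0003,0],0],
  [-1,[0,0,0],0],
  [-1,[0,0,0],0],
  [-1,[0,0,0],0],
  [-1,[0,0,0],0],
])

```text
clock: 26.4
tcp_pos: [0.5832, -0.2302, 0.1236]
eef_rot: [0.675, 0.738, 0.0, 0.0]
ft_force: [5.7, 0.1, -2.4]
grip_width: 0.0098
finger_force: 30.0
```

```bash
python3 -c "
from h import *
feel()
im2,d2=get_image('top')
W=cloud('top',d2); p=inplane(W,(.57,.607),(-.296,-.285),(.16,.24))
o=np.argsort(p[:,0]); print(np.round(p[o],4)[:,[0,2]].tolist())
"
```

```text
[ 5.19  0.35 -1.89  0.04 -0.87  0.3 ] [ 0.5832 -0.2303  0.1236] 5.06 26.65
[[0.5703, 0.2175], [0.5703, 0.2168], [0.5711, 0.1824], [0.5713, 0.1813], [0.5714, 0.1949], [0.5716, 0.1938], [0.5716, 0.2079], [0.5717, 0.1942], [0.5719, 0.2064], [0.5722, 0.205], [0.5728, 0.2152], [0.5729, 0.2146], [0.5729, 0.2137], [0.5733, 0.2123], [0.5736, 0.2094], [0.5751, 0.2145], [0.5752, 0.2133], [0.5752, 0.2137], [0.5754, 0.2126], [0.5757, 0.2104], [0.5772, 0.2148], [0.5773, 0.2141], [0.5773, 0.214], [0.5776, 0.2126], [0.5777, 0.2119], [0.5799, 0.2114], [0.58, 0.2105], [0.58, 0.211], [0.5801, 0.2106], [0.5805, 0.2086], [0.5868, 0.1828], [0.5869, 0.1825], [0.5871, 0.181], [0.5872, 0.1808], [0.5889, 0.1839], [0.5893, 0.1814], [0.5894, 0.1814], [0.59, 0.1779], [0.5908, 0.1865], [0.5913, 0.1831], [0.5917, 0.1811], [0.5918, 0.1802], [0.5939, 0.1814], [0.5943, 0.1785], [0.5943, 0.1789], [0.5945, 0.1779], [0.596, 0.1825], [0.596, 0.1817], [0.5962, 0.1806], [0.5965, 0.1797], [0.5984, 0.1815], [0.5985, 0.181], [0.5987, 0.1797], [0.5989, 0.178], [0.6005, 0.1825], [0.6008, 0.1803], [0.6011, 0.1791], [0.6029, 0.1814], [0.6038, 0.1771], [0.6046, 0.1846], [0.6047, 0.184], [0.6065, 0.2107], [0.6068, 0.2091], [0.6068, 0.1851], [0.6068, 0.1973]]
```

Request:
play_rows([
  [-1,[-0.0002,0.002,0],0],
  [-1,[-0.0002,0.002,0],0],
  [-1,[-0.0002,0.002,0],0],
  [-1,[-0.0002,0.002,0],0],
  [-1,[-0.0001,0.0015,0],0],
])

```text
clock: 27.25
tcp_pos: [0.5919, -0.2308, 0.1233]
eef_rot: [0.676, 0.737, -0.0, -0.0]
ft_force: [-2.3, 0.3, 1.9]
grip_width: 0.0098
finger_force: 30.0
```

Request:
play_rows([
  [-1,[-0.0002,0.002,0],0],
  [-1,[-0.0001,0.0015,0],0],
  [-1,[-0.0001,0.001,0],0],
  [-1,[0,0,0],0],
  [-1,[0,0,0],0],
])

```text
clock: 27.75
tcp_pos: [0.5971, -0.2305, 0.1234]
eef_rot: [0.675, 0.738, 0.0, 0.0]
ft_force: [-1.1, -1.3, 0.6]
grip_width: 0.0098
finger_force: 30.0
```

```bash
python3 -c "
from h import *
feel()"
```

```text
[-0.67 -0.75  0.07 -0.15  0.07 -0.06] [ 0.597  -0.2305  0.1235] 5.05 28.0
```

Request:
play_rows([
  [-0.76,[0,0,0],0],
  [-0.72,[0,0,0],0],
  [-0.66,[0,0,0],0],
  [-0.6,[0,0,0],0],
  [-0.5,[0,0,0],0],
])

```text
clock: 28.55
tcp_pos: [0.5969, -0.2304, 0.1235]
eef_rot: [0.675, 0.738, 0.0, 0.0]
ft_force: [0.6, 0.1, -0.5]
grip_width: 0.0217
finger_force: 0.0
```

Request:
play_rows([
  [-0.4,[0,0,0],0],
  [-0.4,[0,0,0],0],
  [-0.4,[0,0,0],0],
  [-0.4,[0,0,0],0],
  [-0.4,[0,0,0],0],
])

```text
clock: 29.05
tcp_pos: [0.5969, -0.2304, 0.1235]
eef_rot: [0.675, 0.738, 0.0, -0.0]
ft_force: [-0.2, -0.5, -0.5]
grip_width: 0.0276
finger_force: 0.0
```

```bash
python3 -c "
from h import *
feel(2)
caddy()"
```

```text
[-0.52 -0.4   0.07 -0.09  0.04  0.02] [ 0.5969 -0.2304  0.1235] 5.04 29.1
tcp [ 0.5969 -0.2304  0.1235] ang 5.04 F [-0.1  0.5  0.1] tau [-0.07  0.01 -0.06] clk 29.15 nominal eye [ 0.5946 -0.2901  0.1742]
top board n 148 x [-0.0091 -0.0011  0.0063] y [-0.0704  0.0218] z -0.0011 slope dz/dy, dx/dy [0.008 0.073]
top ring n 72 x [-0.015  -0.0064  0.0042] y [-0.0211 -0.0008  0.0143] zmax 0.0399
```

Request:
play_rows([
  [-0.4,[0,0,-0.004],0],
  [-0.4,[0,0,-0.008],0],
  [-0.4,[0,0,-0.01],0],
  [-0.4,[0,0,-0.01],0],
  [-0.4,[0,0,-0.01],0],
])

```text
clock: 29.75
tcp_pos: [0.5972, -0.2305, 0.1669]
eef_rot: [0.675, 0.738, 0.0, 0.0]
ft_force: [-0.2, 0.0, 0.2]
grip_width: 0.0278
finger_force: 0.0
```

Request:
play_rows([
  [-0.4,[0,0,-0.02],0],
  [-0.4,[0,0,-0.02],0],
  [-0.4,[0,0,-0.02],0],
  [-0.4,[0.02,0,-0.02],0],
  [-0.4,[0.03,-0.01,-0.01],0],
])

```text
clock: 30.25
tcp_pos: [0.584, -0.1834, 0.2584]
eef_rot: [0.676, 0.736, 0.001, 0.002]
ft_force: [0.3, 1.3, 0.9]
grip_width: 0.0272
finger_force: 0.0
```

Request:
play_rows([
  [-0.4,[0.04,-0.01,0],0],
  [-0.4,[0.04,-0.01,0],0],
  [-0.4,[0.04,0,0],0],
  [-0.4,[0.02,0,0],0],
  [-0.4,[0,0,0],0],
])

```text
clock: 30.75
tcp_pos: [0.5503, -0.0391, 0.2566]
eef_rot: [0.673, 0.74, 0.001, -0.0]
ft_force: [0.3, -0.3, 0.5]
grip_width: 0.0274
finger_force: 0.0
```

Request:
play_rows([
  [-0.4,[0,0,0],0],
  [-0.4,[0,0,0],0],
  [-0.4,[0,0,0],0],
  [-0.4,[0,0,0],0],
  [-0.4,[0,0,0],0],
])

```text
clock: 31.25
tcp_pos: [0.5503, -0.0446, 0.2554]
eef_rot: [0.676, 0.737, -0.0, -0.0]
ft_force: [0.1, -0.4, -0.4]
grip_width: 0.0278
finger_force: 0.0
```

```bash
python3 - <<'E'
from h import *
s=arm.observe(); print(s["clock"],s["tcp_pos"],s["ft_force"])
for n in ("top","scene"):
    im,d=get_image(n); x,y=[int(v) for v in proj(n,(.57,-.29,.15))]; i=cv2.resize(im[y-50:y+50,x-40:x+40,::-1],(400,500),interpolation=cv2.INTER_CUBIC); a=i if n=="top" else cv2.hconcat([a,i])
    W=cloud(n,d)
    p=inplane(W,(.575,.62),(-.37,-.2),(.145,.16)); c=cv2.minAreaRect((p[:,:2]*1000).astype(np.float32)); print(n,len(p),np.round(c[0],1),np.round(c[1],1),c[2],np.polyfit(p[:,1],p[:,2],1))
    p=inplane(W,(.57,.61),(-.297,-.283),(.16,.22)); print(np.round(p[np.argsort(p[:,0])][:,[0,2]][::3],3).tolist())
cv2.imwrite("pics/c7.png",a)
E
```

```text
31.25 [ 0.55027082 -0.04455796  0.25539409] [ 0.05512767 -0.41289644 -0.35148769]
top 249 [ 601.  -290.9] [ 14.9 137.9] 1.1611279249191284 [0.00452069 0.15604643]
[[0.57, 0.218], [0.571, 0.18], [0.572, 0.207], [0.572, 0.192], [0.573, 0.186], [0.573, 0.212], [0.573, 0.211], [0.575, 0.214], [0.576, 0.211], [0.577, 0.214], [0.578, 0.212], [0.58, 0.211], [0.58, 0.21], [0.581, 0.208], [0.587, 0.181], [0.589, 0.182], [0.591, 0.183], [0.592, 0.179], [0.593, 0.188], [0.593, 0.186], [0.594, 0.192], [0.595, 0.189], [0.597, 0.19], [0.597, 0.189], [0.6, 0.184], [0.601, 0.177], [0.603, 0.182], [0.604, 0.176], [0.605, 0.184], [0.605, 0.181], [0.607, 0.198], [0.607, 0.209], [0.607, 0.208], [0.607, 0.184], [0.607, 0.22], [0.607, 0.195], [0.607, 0.206], [0.609, 0.218]]
scene 175 [ 606.1 -283.8] [127.7  25.5] 84.74432373046875 [0.01119012 0.15599872]
[[0.57, 0.185], [0.571, 0.213], [0.572, 0.199], [0.572, 0.19], [0.573, 0.204], [0.573, 0.198], [0.574, 0.202], [0.574, 0.201], [0.574, 0.192], [0.574, 0.198], [0.576, 0.178], [0.577, 0.187], [0.577, 0.212], [0.578, 0.195], [0.579, 0.18], [0.58, 0.195], [0.58, 0.197], [0.581, 0.178], [0.583, 0.18], [0.587, 0.179], [0.589, 0.176], [0.59, 0.181], [0.592, 0.175], [0.594, 0.186], [0.594, 0.188], [0.594, 0.184], [0.595, 0.186], [0.595, 0.164], [0.596, 0.167], [0.597, 0.19], [0.599, 0.162], [0.604, 0.176], [0.606, 0.184], [0.606, 0.173], [0.607, 0.184], [0.607, 0.19], [0.608, 0.193], [0.608, 0.194], [0.609, 0.189], [0.609, 0.195]]
```

View pics/c7.png

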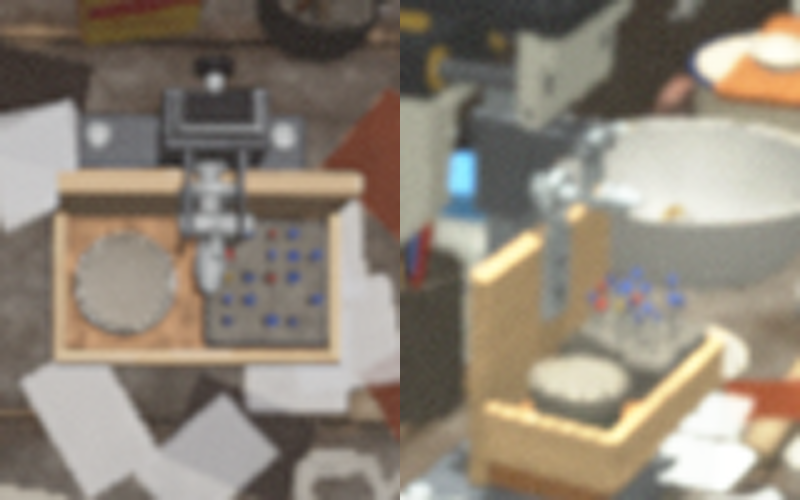

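The top crop shows the caddy square on the stand, with its ring at (212,180) behind the keeper pin at (212,225). The scene crop shows it hanging upright, and the depth readings put the keeper flap straight down at x≈0.575. I'm handing the job in.

```bash
python3 -c "
from rig import workorder
print(workorder.job_done())"
```

```text
the job is handed in; nothing more can be done
None
```

The caddy is hanging upright by its eye on the peg with the keeper shut. A pull of about 5 N back against the keeper held, the gripper is clear, and the job is handed in; no verdict came back.

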